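Close the air-line filter with its bayonet cap

ROBOT

A 6-joint arm with a two-finger parallel gripper is mounted at the origin on a cart in front of the work surface, level with it; the furniture and walls round the work are solid. World frame = base frame: x ahead of the robot, y to its left, z up, the work surface at z = 0. Lengths are in m, angles in rad, forces in N, time in s.
With the tool pointing down it reaches from about 0.4 to 0.825 m from the base axis. Payload 7 kg.
Tool frame: the origin (TCP) lies at the centre of the arm's flange, where the gripper is bolted on; the fingertips stand 173 mm ahead of it and the grasp point (between the pads) lies 155 mm ahead of it (env.pinch_z is the distance from the TCP to the grasp point, in m); z points along the fingers, y is the line along which they close (so a half turn about z gives the same grasp; the last joint's range is limited). The gripper opens to 85 mm and grips with 20 to 120 N. Pads are 22 mm wide; open, the fingers measure 114 mm over their backs; the gripper's body (76 mm by 85 mm) begins 54 mm behind the grasp point. The pads swing forward as they close: fully open they stand 13 mm farther back than shut.
Start: joints at [1.624, 0.359, 0.012, 0, -1.224, -0.288], TCP at [0.157, 0.656, 0.405] pointing down, gripper open.
Joint ranges: [-3.07, 3.07], [-1.43, 2.12], [-1.02, 1.25], [-3.03, 1.67], [-3.05, -0], [-3.03, 3.03]. Speed limits (rad/s): [2.39, 2.39, 3.01, 3.14, 3.14, 3.14].

INTERFACE

Orientations are given as a rotation vector (axis times angle).
In Python, from bench import env gives the robot as it stands.
- The arm moves only by the shell command python3 steer.py 'ROWS' [FORCE]. ROWS is rows parted by semicolons, their numbers by spaces, 1 to 8 of them, each of 5 numbers: dx, dy, dz in m, then a turn about the tool's z in rad, then the opening from 0.0 (shut) to 1.0 (fully open); each row shifts and turns the commanded pose from where the row before left it, along the tool's axes as they then stand; what a row does not reach is not made up. A row lasts 1/8 s, in which the tool goes at most 0.0625 m and 0.188 rad, less where a joint would pass 70% of its speed; a pose out of reach is approached as far as the arm can. The fingers move at their own pace and stop on an object; FORCE is the grip in N (left out, the last holds). Time passes only in rows, so rows that do not move let the fingers close. It prints the time, the measured TCP pose, the force, the opening and the grip force at its end.
- env.observe(): the state, without advancing time (a new reading comes with each control period).
- env.camera(name): name is "side" or "top"; returns the picture (384x512x3 uint8, red, green, blue); there is no depth.
- env.get_calibration(name): a dict with "K" (3x3 intrinsics, pixels), "dist" ([k1, k2, p1, p2, k3] as OpenCV has them; the pictures are not rectified), "R" (3x3) and "t" (3): a world point X has camera coordinates R X + t. Camera axes: x right, y down, z forward; pixel columns grow to the right and rows downward; lengths in m; the calibration is good to about 2 mm. A picture is of the moment at which its call begins. get_calibration takes no time and is no camera call.
- env.finish_job(): hands the job in; it is judged then, once.
The state is a dict: "time": time; "joint_pos": joint angles; "qvel": joint speeds; "joint_torque": joint torques, N m; "ee_pos": TCP position; "orientation": TCP orientation; "ft_force": force on the tool from outside, world axes, zero at the start; "moment": the same for the moment, N m; "opening": opening from 0.0 (shut) to 1.0 (fully open); "grasp_force": force on a finger pad.
Only numpy, scipy, OpenCV 4.12 (cv2) and the standard library are available. Lean on these libraries where they do the work, as an engineer would, in place of code of your own. Each camera call takes 0.05 s, during which the arm holds its last target. There are 200 camera calls.

TASK

The bayonet cap of the air-line filter is lying on its side on the bench. Stand it upright on its round foot on the bench and let go of it, then take it again with a fresh grip, find the slots of the filter's collar, push the cap fully in against the spring, turn it a quarter clockwise as far as it goes and let it spring back, clicked home and level. Do not disturb the whetstone, the tape roll and the claw chisel.

Things in the scene. Friction and masses are not known exactly. Their poses are not given: they have to be found in the camera images.
- cap: Loose aluminium cap, 0.1 to 0.21 kg, 67 mm tall. Origin: centre of its flat round foot; z runs from foot to grip bar. z 0 to 27 mm: round plug, 40 mm across. z 27 to 35: flange, 58 mm along x, 40 along y. It starts lying with its z and x axes level, y up, 20 mm above the bench. A half turn about z makes no difference. Let go within 20 degrees of upright, it settles on its foot.
- bar (a point): Middle of the cap's grip bar, on the cap's axis, 51 mm from the foot; axes as the cap. The bar stands on the flange, 50 mm along x, 16 mm along y, z = 35 to 67 mm from the foot.
- lugs (a point): Point on the cap's axis midway between its two lugs, 11.5 mm from the foot; axes as the cap. The lugs stick out of the plug along +x and -x to 28 mm from the axis; each is 12 mm wide along y and 7 mm high (8 to 15 mm from the foot).
- housing: Aluminium air-line filter housing fixed to the bench: foot plate 92 mm square and 8 mm thick, round bowl 76 mm across, knurled collar on top, 84 mm across. Two brass pipe ports, 26 mm above the bench, along +y and -y, reach 48 mm from the axis. Origin: underside centre on the bench; z up. Place and yaw vary.
- mouth (a point): Centre of the open mouth, level with the collar's flat top, 70 mm above the bench; axes as the housing. Bore 44 mm across, rim 12 mm wide with two through-slots half a turn apart, about 16 mm wide. The slots lie along the housing's +x and -x but up to 0.4 rad off either way, as the collar was screwed on by hand: look, or turn the cap under light pressure until it drops in 7 mm.
- plate (a point): Centre of the sprung plate's top inside the bore, 15 mm below the mouth when free (moves with the plate). It pushes the cap's foot up with 3.6 N, rising 0.6 N per mm. Foot depths below the mouth: 8 mm with the lugs lying on the rim; 15 mm dropped into the slots, resting on the plate; over 25 mm the lugs are under the rim and can turn; 27 mm fully in (flange on the rim, 11 N).
- pockets (a point): Point on the housing's axis, 6 mm below the mouth, level with the roofs of two 4 mm deep pockets in the rim's underside, a quarter turn clockwise (from above) from the slots. A stop ends the turn there, about 0.15 rad past the quarter; anticlockwise is blocked. When the push is released the spring lifts the lugs into the pockets: home, foot 21 mm below the mouth, flange 6 mm above the rim.
- whetstone: Loose whetstone, 48 x 150 x 24 mm, a bystander; origin at its underside centre. Not to be moved.
- tape_roll: Loose roll of masking tape, 108 mm across, 25 mm high, a bystander; origin at its underside centre. Not to be moved.
- claw_chisel: Loose claw chisel, 22 x 166 x 14 mm, a bystander lying flat; origin at its underside centre, length along y. Not to be moved.

How it is judged:
By the outcome, as a careful person would: the job done as asked, in the order asked, and still so for the second after the job is handed in, with the robot touching nothing.
It also fails if it takes over 72 s, if anything falls off the work surface, if the arm or the gripper's body presses on something with over 40 N, if the wrist force passes 120 N, or if a joint passes its speed limit or range.

## Working session

There is one attempt and no reset: what is moved stays moved. The work goes in short steps, Python scripts to look and compute and a shell command to move; the robot and the scene stay as the last step left them, time stands still between calls to the robot, and variables do not carry over. Pictures are saved under pics/ and viewed, at most 10 in all, crops included, and the job is handed in when it is done.

```bash
ls; mkdir -p pics; cat > h.py <<'E'
from bench import env
import numpy as np, cv2
from scipy.spatial.transform import Rotation as Rn
def cal(n):
    c=env.get_calibration(n); return [np.array(c[k],float) for k in("K","dist","R","t")]
def ray(n,px):
    K,d,R,t=cal(n); u=cv2.undistortPoints(np.array(px,float).reshape(-1,1,2),K,d).reshape(-1,2)
    D=np.c_[u,np.ones(len(u))]@R; return -R.T@t, D/np.linalg.norm(D,axis=1)[:,None]
def onplane(n,px,z):
    o,D=ray(n,px); return o+D*((z-o[2])/D[:,2])[:,None]
def proj(n,X):
    K,d,R,t=cal(n); return cv2.projectPoints(np.array(X,float).reshape(-1,3),cv2.Rodrigues(R)[0],t,K,d)[0].reshape(-1,2)
def tri(pa,pb,a="top",b="side"):
    o1,d1=ray(a,pa);o2,d2=ray(b,pb);d1=d1[0];d2=d2[0]
    s=np.linalg.lstsq(np.c_[d1,-d2],o2-o1,rcond=None)[0]
    p,q=o1+s[0]*d1,o2+s[1]*d2; return (p+q)/2,np.linalg.norm(p-q)
def save(n,f):
    im=env.camera(n)[:,:,::-1].copy(); cv2.imwrite("pics/"+f,im); return im
E
python3 - <<'E'
from h import *
for n in("top","side"):
    save(n,n+"0.png"); K,d,R,t=cal(n); print(n,-R.T@t,R[2],K[0,0],d)
s=env.observe();print(s["time"],s["ee_pos"],s["orientation"],env.pinch_z)
a=cv2.imread("pics/top0.png");cv2.imwrite("pics/top0b.png",cv2.resize(a,(800,600)))
a=cv2.imread("pics/side0.png");cv2.imwrite("pics/side0b.png",cv2.resize(a,(800,600)))
E
```

```text
bench.py
pics
steer.py
top [0.41366219 0.14445596 0.9302456 ] [ 0.13761319  0.0241629  -0.99019128] 393.10187108911805 [-0.12634285  0.          0.          0.          0.        ]
side [ 0.13810376 -0.47719047  0.55632797] [ 0.41792628  0.73060064 -0.53996327] 367.18762161586454 [-0.07763517  0.          0.          0.          0.        ]
0.1 [0.15697068 0.656315   0.40383541] [ 3.11844008e+00 -3.67858940e-01 -4.33040811e-05] 0.1547
```

View pics/top0b.png

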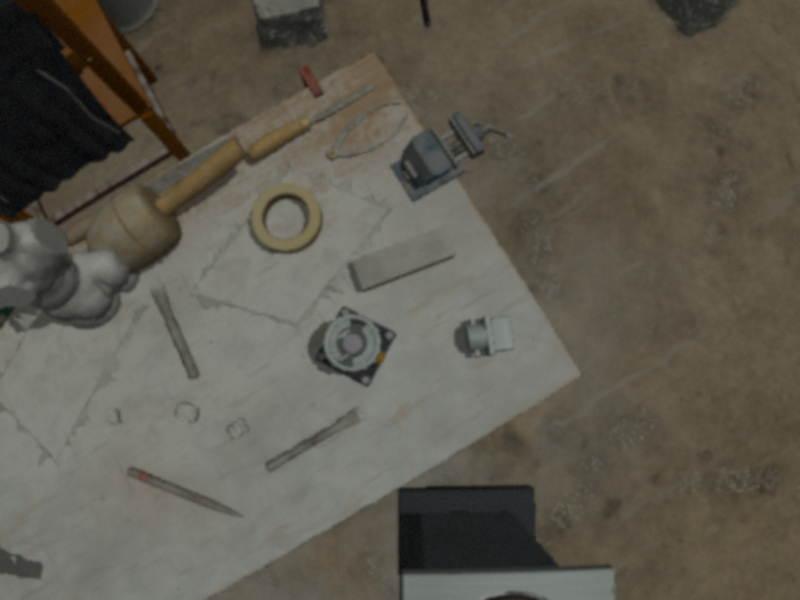

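View pics/side0b.png

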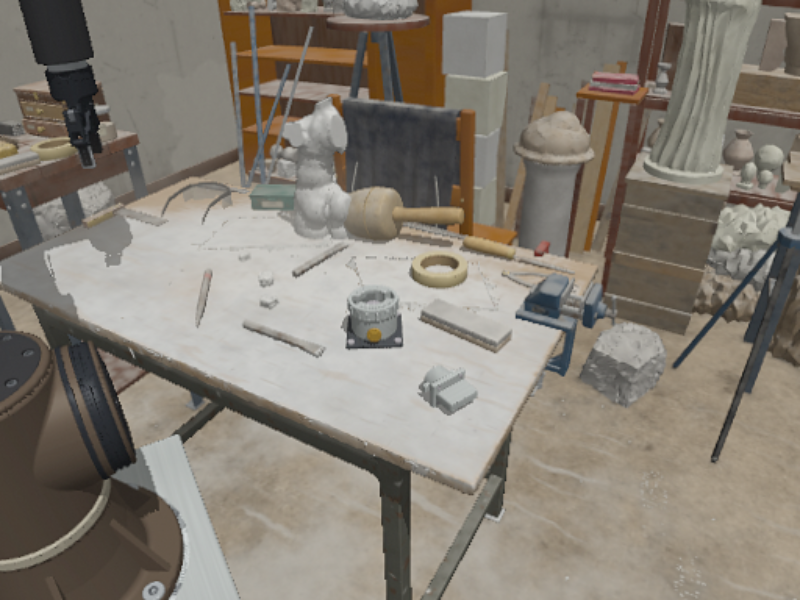

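The top view (800-wide scale) shows the housing at about (352,343) and the cap at (487,335), with its bar pointing right. In the side view the housing is at (373,318) and the cap at (447,388). Next I'll take zoomed crops.

```bash
python3 - <<'E'
from h import *
a=cv2.imread("pics/top0.png")[190:250,195:335];
b=cv2.imread("pics/side0.png")[175:270,210:310]
A=cv2.resize(a,None,fx=5.7,fy=5.7,interpolation=cv2.INTER_CUBIC)
B=cv2.resize(b,None,fx=6,fy=6,interpolation=cv2.INTER_CUBIC)
def g(I,s,x0,y0):
    for x in range(-x0%10,int(I.shape[1]/s),10): 
        cv2.line(I,(int(x*s),0),(int(x*s),5),(0,0,255),1); cv2.putText(I,str(x+x0),(int(x*s),16),0,.35,(0,0,255))
    for y in range(-y0%10,int(I.shape[0]/s),10): 
        cv2.line(I,(0,int(y*s)),(5,int(y*s)),(0,0,255),1); cv2.putText(I,str(y+y0),(6,int(y*s)),0,.35,(0,0,255))
g(A,5.7,195,190);g(B,6,210,175)
cv2.imwrite("pics/ta.png",A);cv2.imwrite("pics/sb.png",B)
for n in("top","side"):
  print(n,np.round(proj(n,[[.5,0,0],[.6,0,0],[.5,.1,0]]),1).tolist())
E
```

```text
top [[321.8, 215.4], [320.2, 174.1], [279.7, 216.1]]
side [[292.1, 261.6], [327.7, 245.9], [267.8, 236.9]]
```

View pics/ta.png

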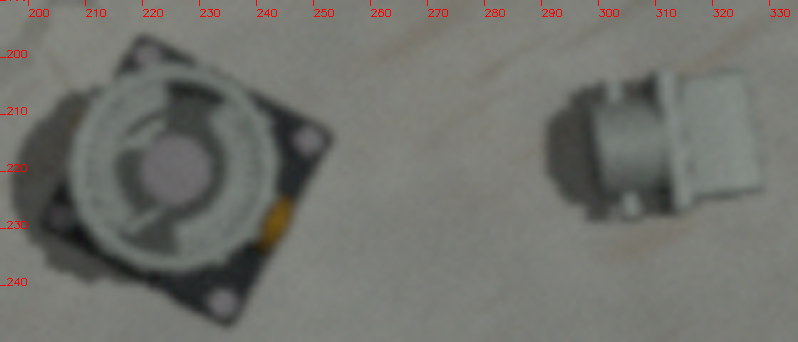

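View pics/sb.png

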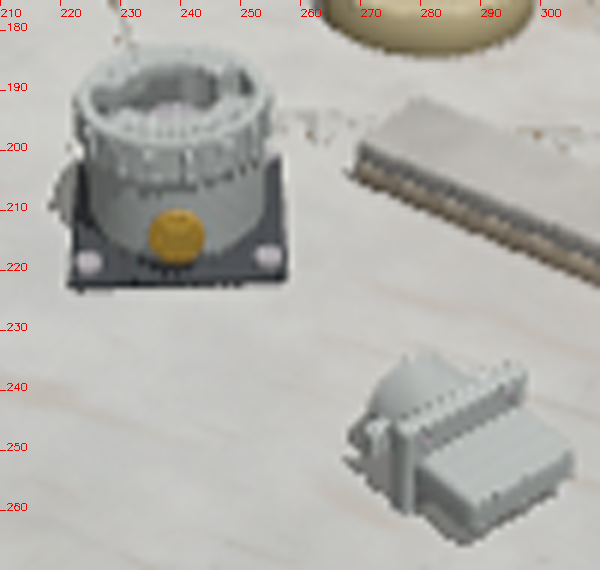

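The crops resolve the cap's bar corners. In the top view these are about (325.5,202.6) and (329,223.2), and in the side view (305.8,250.8) and (289.5,259.5). The collar centre is near (225.5,219.5) in the top view. I'll triangulate these points and rectify the collar top.

```bash
python3 - <<'E'
from h import *
P=np.round
for a,b in [((325.5,202.6),(305.8,250.8)),((329,223.2),(289.5,259.5)),((225.5,219.5),(238.7,191))]:
    p,e=tri(a,b);print("tri",P(p,4),P(e,4))
print(P(onplane("top",[(325.5,202.6),(329,223.2),(313.5,205),(316,224.5)],.028),4))
print("flange",P(onplane("top",[(310.4,202.6),(315.7,227.4)],.02),4))
print("lugs",P(onplane("top",[(302.5,204.8),(305.8,227.8)],.02),4))
c=onplane("top",[(225.5,219.5)],.07)[0];print("mouth",P(c,4))
print("yellow", P(onplane("top",[(243,229)],.03),4))
# rectify z=.07 around c : 100mm, 6px/mm, x up, y left
S=6;r=50;n=2*r*S
gx,gy=np.meshgrid(np.arange(n),np.arange(n))
X=np.stack([c[0]+(r-gy/S)/1000,c[1]+(r-gx/S)/1000,np.full(gx.shape,.07)],-1)
m=proj("top",X.reshape(-1,3)).reshape(n,n,2).astype(np.float32)
a=cv2.imread("pics/top0.png");I=cv2.remap(a,m[...,0],m[...,1],cv2.INTER_CUBIC)
I=cv2.convertScaleAbs(I,alpha=1.5,beta=-40)
for R in(22,34,42): cv2.circle(I,(n//2,n//2),R*S,(0,0,255),1)
cv2.imwrite("pics/rect.png",I)
E
```

```text
tri [ 0.5288 -0.0069  0.0229] 0.0026
tri [ 0.4809 -0.013   0.0254] 0.0035
tri [0.4889 0.2224 0.0674] 0.002
[[ 0.527  -0.0054  0.028 ]
 [ 0.4792 -0.0117  0.028 ]
 [ 0.5219  0.0227  0.028 ]
 [ 0.4767  0.0184  0.028 ]]
flange [[0.5286 0.0286 0.02  ]
 [0.4706 0.0182 0.02  ]]
lugs [[0.5237 0.0472 0.02  ]
 [0.47   0.0411 0.02  ]]
mouth [0.4878 0.2225 0.07  ]
yellow [[0.4688 0.1861 0.03  ]]
```

View pics/rect.png

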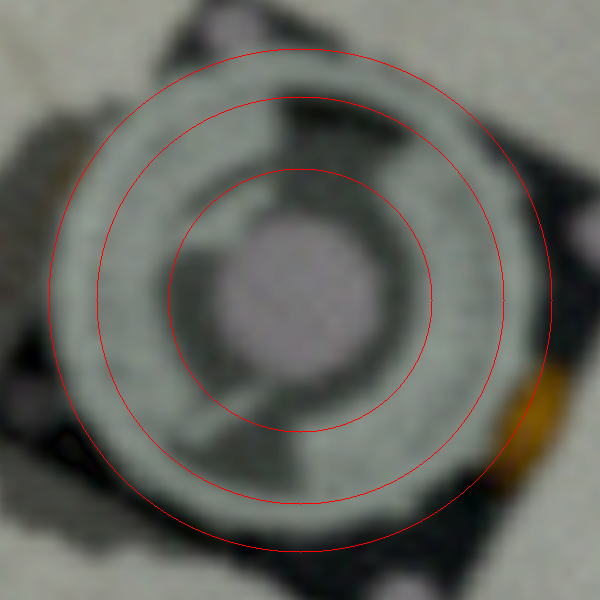

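The triangulated heights match the text: bar top 0.023–0.025 m (28 mm nominal) and mouth 0.067 m (70 mm nominal). The collar picture shows slot mid-points at about (344,116) and (237,470), so the slots lie at yaw ≈ -0.29. The cap axis points along (0.129,-0.992). Next I move over the bar's outer end.

```bash
python3 steer.py '0.0376 0.043 0 0 1;0.0376 0.043 0 0 1;0.0376 0.043 0 0 1;0.0376 0.043 0 0 1;0.0376 0.043 0 0 1;0.0376 0.043 0 0 1;0.0376 0.043 0 0 1;0.0376 0.043 0 0 1' 25; python3 steer.py '0.0376 0.043 0 0 1;0.0376 0.043 0 0 1;0.0376 0.043 0 0 1;0.0376 0.043 0 0 1;0.0376 0.043 0 0 1;0 0 0 0.17 1;0 0 0 0.17 1;0 0 0 0.17 1';python3 steer.py '0 0 0 0.17 1;0 0 0 0.17 1;0 0 0 0.18 1;0 0 0 0.178 1;0 0 0 0 1'
cat > st.py <<'E'
from h import *
import sys
s=env.observe();p=np.array(s["ee_pos"]);R=Rn.from_rotvec(s["orientation"]).as_matrix()
print("t",round(s["time"],2),"p",p.round(4),"yawx",round(np.arctan2(R[1,0],R[0,0]),3),"F",np.round(s["ft_force"],1),"M",np.round(s["moment"],2),"op",round(s["opening"],3),"g",round(s["grasp_force"],1),"j",np.round(s["joint_pos"],2))
if len(sys.argv)>3: print("to go in tool axes",(R.T@(np.array(sys.argv[1:4],float)-p)).round(4))
E
python3 st.py .503 -.0012 .175
```

```text
time: 1.1
ee_pos: [0.3699, 0.2501, 0.4047]
orientation: [-3.12, 0.367, -0.0]
ft_force: [0.8, 0.7, -0.5]
opening: 1.004
grasp_force: 0.0
time: 2.1
ee_pos: [0.5023, -0.0014, 0.4043]
orientation: [2.922, -1.153, -0.001]
ft_force: [0.4, 0.6, 0.0]
opening: 0.998
grasp_force: 0.0
time: 2.72
ee_pos: [0.5022, -0.001, 0.4044]
orientation: [2.36, -2.073, -0.001]
ft_force: [-0.3, -0.6, -1.0]
opening: 0.999
grasp_force: 0.0
t 2.73 p [ 0.5022 -0.001   0.4044] yawx -1.442 F [-0.3 -0.6 -1. ] M [ 0.06 -0.05  0.02] op 0.999 g 0.0 j [ 0.39  0.07 -0.36 -0.   -1.14 -0.26]
to go in tool axes [ 0.0003 -0.0009  0.2294]
```

```bash
python3 steer.py '0 0 0.05 0 1;0 0 0.05 0 1;0 0 0.05 0 1;0 0 0.04 0 1;0 0 0.025 0 1;0 0 0.01 0 1;0 0 0.003 0 1;0 0 0 0 1';python3 - <<'E'
from h import *
a=save("side","s1.png")[150:300,190:350];b=save("top","t1.png")[150:270,250:390]
cv2.imwrite("pics/v1.png",np.hstack([cv2.resize(a,(400,375)),cv2.resize(b,(400,375))]))
E
python3 st.py .503 -.0012 .175
```

```text
time: 3.72
ee_pos: [0.5028, -0.0008, 0.1774]
orientation: [-2.359, 2.073, -0.001]
ft_force: [1.1, -0.7, 0.9]
opening: 1.0
grasp_force: 0.0
t 3.83 p [ 0.5028 -0.0008  0.1777] yawx -1.442 F [0.8 0.4 0.8] M [-0.05  0.03 -0.02] op 1.001 g 0.0 j [ 0.39  0.35 -0.63  0.   -0.59 -0.26]
to go in tool axes [ 0.0005 -0.0002  0.0027]
```

View pics/v1.png

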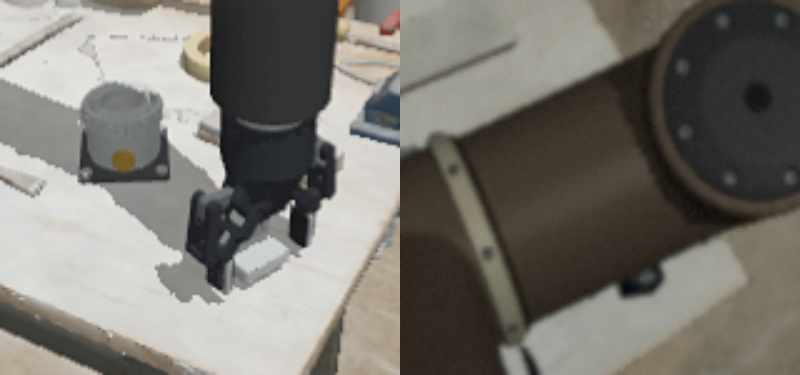

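The side view shows the fingers straddling the bar ends (about (222,270) and (300,230)) with the bar between them. I lower a little and close gently.

```bash
python3 steer.py '0 0 0.004 0 0.8;0 0 0 0 0.65;0 0 0 0 0.5;0 0 0 0 0.5;0 0 0 0 0.5;0 0 0 0 0.5' 20;python3 st.py
```

```text
time: 4.58
ee_pos: [0.5025, -0.001, 0.1728]
orientation: [-2.359, 2.075, -0.0]
ft_force: [0.6, -1.4, 3.1]
opening: 0.586
grasp_force: 22.4
t 4.58 p [ 0.5025 -0.001   0.1728] yawx -1.443 F [ 0.6 -1.4  3.1] M [-0.31  0.03 -0.  ] op 0.586 g 22.4 j [ 0.39  0.36 -0.64  0.   -0.57 -0.26]
```

```bash
python3 steer.py '-0.0038 0 -0.0088 0 0.5;-0.0052 0 -0.0081 0 0.5;-0.0064 0 -0.0072 0 0.5;-0.0074 0 -0.0062 0 0.5;-0.0083 0 -0.0048 0 0.5;-0.009 0 -0.0036 0 0.5;-0.0094 0 -0.0021 0 0.5;-0.0096 0 -0.0005 0 0.5';python3 st.py;python3 - <<'E'
from h import *
a=save("side","s2.png")[150:300,190:350]
cv2.imwrite("pics/v2.png",cv2.resize(a,(640,600)))
E
```

```text
time: 5.58
ee_pos: [0.4947, 0.0584, 0.2141]
orientation: [-2.359, 2.075, 0.0]
ft_force: [-0.4, -0.9, -0.3]
opening: 0.586
grasp_force: 22.0
t 5.58 p [0.4947 0.0584 0.2141] yawx -1.443 F [-0.4 -0.9 -0.3] M [-0.06 -0.03  0.02] op 0.586 g 22.0 j [ 0.51  0.29 -0.61 -0.   -0.68 -0.38]
```

View pics/v2.png

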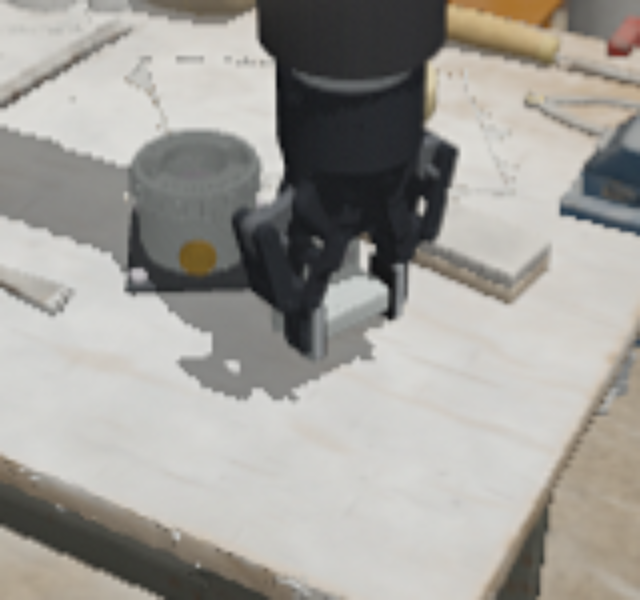

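The picture shows the bar at about (355,300), still level: the grip carried the cap without letting it pivot. I'll go back to bench height, ease the grip and see how the pad force responds to the opening command.

```bash
python3 steer.py '0.02 0 0 0 0.5;0.02 0 0.01 0 0.5;0.02 0 0.015 0 0.5;0 0 0.01 0 0.5;0 0 0.0035 0 0.5;0 0 0 0 0.5';python3 steer.py '0 0 0 0 0.575;0 0 0 0 0.575';python3 steer.py '0 0 0 0 0.582;0 0 0 0 0.582'; python3 st.py
```

```text
time: 6.38
ee_pos: [0.5026, -0.0013, 0.1754]
orientation: [2.36, -2.074, -0.0]
ft_force: [0.5, -0.1, -1.6]
opening: 0.583
grasp_force: 22.0
time: 6.62
ee_pos: [0.5026, -0.0015, 0.1759]
orientation: [-2.359, 2.074, -0.001]
ft_force: [0.4, 0.6, -2.4]
opening: 0.583
grasp_force: 22.0
time: 6.88
ee_pos: [0.5025, -0.0017, 0.1756]
orientation: [-2.359, 2.075, -0.0]
ft_force: [0.5, 0.2, -1.0]
opening: 0.585
grasp_force: 20.4
t 6.88 p [ 0.5025 -0.0017  0.1756] yawx -1.443 F [ 0.5  0.2 -1. ] M [-0.02 -0.03 -0.02] op 0.585 g 20.4 j [ 0.39  0.36 -0.63  0.   -0.58 -0.26]
```

```bash
python3 steer.py '-0.0038 0 -0.0088 0 0.582;-0.0052 0 -0.0081 0 0.582;0 0 0 0 0.584;0 0 0 0 0.584'|tail -2;python3 steer.py '0 0 0 0 0.586;0 0 0 0 0.586'|tail -2;python3 steer.py '0 0 0 0 0.588;0 0 0 0 0.588'|tail -2; python3 steer.py '0 0 0 0 0.59;0 0 0 0 0.59'|tail -2;python3 st.py
```

```text
opening: 0.587
grasp_force: 14.3
opening: 0.588
grasp_force: 8.9
opening: 0.589
grasp_force: 0.0
opening: 0.592
grasp_force: 0.0
t 8.12 p [0.5014 0.0071 0.1925] yawx -1.443 F [-0.7  0.6  0.3] M [-0.03  0.06  0.01] op 0.592 g 0.0 j [ 0.41  0.33 -0.62  0.   -0.62 -0.28]
```

```bash
python3 steer.py '0 0 0 0 0.7;0.01 0 0.01 0 0.7;0.003 0 0.009 0 0.7;0 0 0 0 0.57;0 0 0 0 0.57;0 0 0 0 0.57'|tail -2;python3 steer.py '0 0 0 0 0.586;0 0 0 0 0.586'|tail -2;python3 steer.py '0 0 0 0 0.587;0 0 0 0 0.587'|tail -2;python3 st.py
```

```text
opening: 0.581
grasp_force: 21.4
opening: 0.585
grasp_force: 3.0
opening: 0.586
grasp_force: 1.2
t 9.38 p [ 0.5031 -0.0057  0.1735] yawx -1.443 F [-0.2  0.3 -1.5] M [ 0.16 -0.02 -0.03] op 0.586 g 1.2 j [ 0.38  0.36 -0.63 -0.   -0.58 -0.25]
```

```bash
python3 steer.py '0 0 0 0 0.583;0 0 0 0 0.584;0 0 0 0 0.584'|tail -2;python3 steer.py '-0.002 0 -0.0045 0 0.584;-0.002 0 -0.0045 0 0.584;-0.0025 0 -0.0043 0 0.584;-0.003 0 -0.0043 0 0.584;0 0 0 0 0.584'|tail -5;python3 - <<'E'
from h import *
a=save("side","s3.png")[190:280,230:330]
cv2.imwrite("pics/v3.png",cv2.resize(a,(660,600)))
E
```

```text
opening: 0.585
grasp_force: 7.4
ee_pos: [0.5019, 0.0039, 0.1915]
orientation: [-2.359, 2.074, -0.001]
ft_force: [-0.2, 0.2, -1.9]
opening: 0.584
grasp_force: 7.0
```

View pics/v3.png

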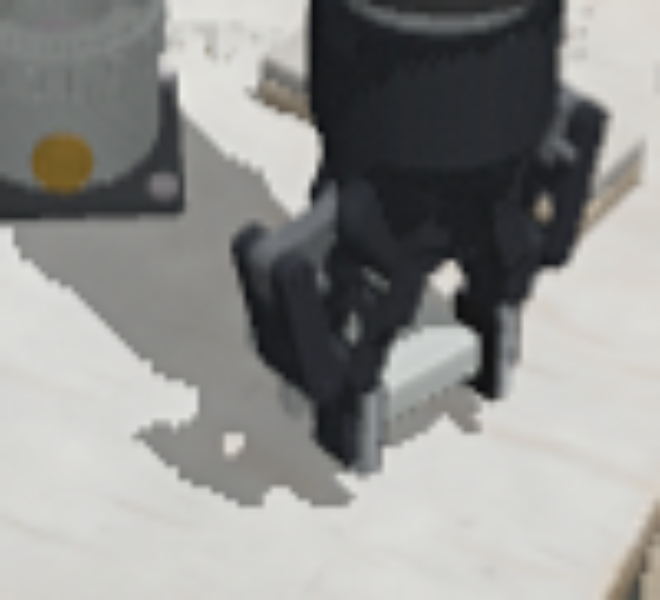

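```bash
python3 steer.py '0 0 0 0 0.585;0 0 0 0 0.585'|tail -2;python3 steer.py '0 0 0 0 0.586;0 0 0 0 0.586'|tail -2; python3 steer.py '-0.003 0 -0.004 0 0.586;-0.003 0 -0.004 0 0.586;-0.0035 0 -0.0037 0 0.586;-0.0035 0 -0.0037 0 0.586;-0.0038 0 -0.0032 0 0.586;-0.0038 0 -0.0032 0 0.586'|tail -5;python3 - <<'E'
from h import *
a=save("side","s4.png")
for y in range(225,275,1): print(y,' '.join('%3d'%v for v in a[y,272:312:1,1]))
E
```

```text
opening: 0.584
grasp_force: 1.7
opening: 0.587
grasp_force: 0.0
ee_pos: [0.4991, 0.0243, 0.213]
orientation: [-2.359, 2.075, -0.0]
ft_force: [0.4, -0.2, -0.3]
opening: 0.591
grasp_force: 0.2
225  44  41  26  56 181 214  29  38  42  39  36  32  51 125 211 213 210 210 210 211 135  13  21  25  22  24  31  79 153 148 106 217 211 210 210 212 212 212 212 213
226  42  45  29  55 171 218  28  35  34  30  32  77 119 134 169 171 213 210 210 210 128  15  24  26  23  25  22  49 128 131 115 215 210 209 209 210 211 209 209 210
227  43  50  51  43 125 190  30  39  34  27  35 110 137 132 128 131 168 171 215 213 121  13  23  23  26  25  23  52 127 125 121 216 210 209 209 209 209 210 210 209
228  44  47  59  52  69 115  34  41  34  25  76 208 137 136 134 133 132 135 177 220 113  16  24  27  25  25  23  56 136 118 123 216 210 209 209 209 209 209 209 209
229  44  44  61  59  48  34  38  40  39  35  80 182 137 138 139 139 137 136 140 175  77  19  26  25  26  25  23  60 143 118 139 217 210 209 209 209 209 210 210 210
230  43  44  52  51  48  39  43  43  42  47 113 143 138 138 139 140 138 138 135 137  49  
[... 6590 characters left out ...]
 212 214 213 213 212 212 214 215 213 212 213
271 212 212 213 213 213 211 212 211 212 210 210 211 212 214 214 214 214 215 216 216 215 215 215 213 213 212 211 209 210 210 211 212 212 211 212 214 215 213 212 211
272 212 212 213 212 212 212 212 212 212 210 212 212 211 212 212 212 211 210 212 213 214 214 214 213 213 214 213 211 208 208 208 209 209 210 212 214 214 215 213 210
273 213 212 211 213 213 213 213 212 212 212 212 211 210 210 213 214 213 212 211 211 211 212 212 211 211 213 213 213 212 211 210 207 207 207 209 211 212 213 215 215
274 212 212 212 212 213 215 213 210 210 211 212 211 212 212 211 212 213 216 215 212 210 208 211 211 211 212 211 212 213 212 210 207 206 208 208 206 207 208 209 211
```

```bash
python3 - <<'E'
from h import *
P=lambda v:np.round(v,4).tolist()
print("orig top",P(onplane("side",[(305.8,250.8),(289.5,259.5)],.028)))
print("now top",P(onplane("side",[(302.3,239.9),(285.3,249.3)],.028)))
print("now bot",P(onplane("side",[(301.5,246.7),(286.3,254.3)],.012)))
for y in (.02,.023,.026):print(y,P(proj("side",[[.5,y,.012],[.5,y,.028],[.52,y,.012],[.52,y,.028]])))
E
python3 st.py
```

```text
orig top [[0.5263, -0.0119, 0.028], [0.4809, -0.0159, 0.028]]
now top [[0.5417, 0.0216, 0.028], [0.4916, 0.0153, 0.028]]
now bot [[0.5382, 0.0184, 0.012], [0.4948, 0.0154, 0.012]]
0.02 [[287.0673, 252.2788], [287.2971, 246.7505], [294.4755, 249.1266], [294.7837, 243.6203]]
0.023 [[286.2986, 251.5062], [286.5191, 245.9838], [293.6957, 248.3704], [293.9944, 242.87]]
0.026 [[285.534, 250.7376], [285.7452, 245.221], [292.9198, 247.618], [293.2091, 242.1235]]
t 11.72 p [0.4993 0.0247 0.2134] yawx -1.443 F [-0.5  0.3  0.8] M [-0.15 -0.02  0.03] op 0.584 g 0.3 j [ 0.44  0.29 -0.61  0.   -0.67 -0.31]
```

```bash
python3 steer.py '0 0 0 0 0.56;0 0 0 0 0.56;0 0 0 0 0.56'|tail -2; python3 - <<'E'
from h import *
a=save("side","s5.png")[195:270,240:330]
cv2.imwrite("pics/v5.png",cv2.resize(a,(720,600),interpolation=cv2.INTER_CUBIC))
E
```

```text
opening: 0.559
grasp_force: 1.0
```

View pics/v5.png

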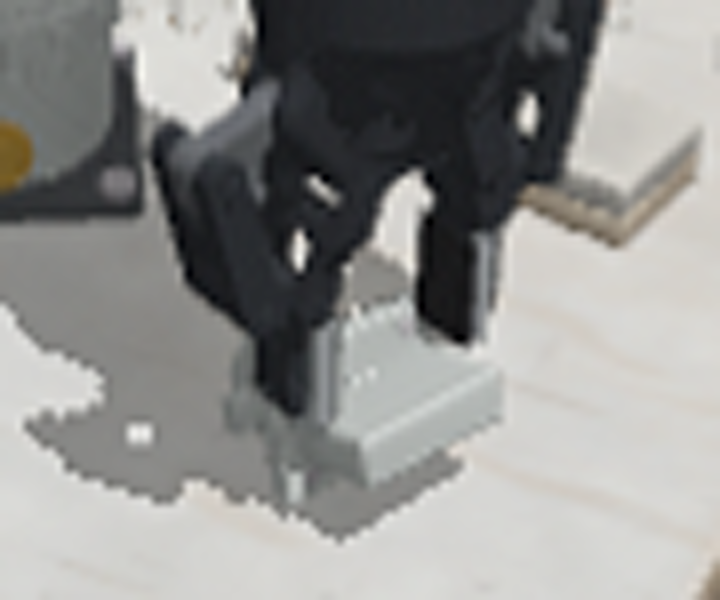

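The picture shows the cap lying on its side below the fingers. The bar end runs from about (360,475) to (500,375), and the cap isn't gripped. I'll back the arm out of view and re-measure from both cameras with a colour mask.

```bash
python3 steer.py '0 0 -0.02 0 0.56;0 0 -0.04 0 0.56;0 0 -0.05 0 0.7;0 0 -0.05 0 0.9;-0.05 0.007 -0.01 0 1;-0.056 0.007 0 0 1;-0.056 0.007 0 0 1;-0.056 0.007 0 0 1'|tail -5;python3 steer.py '-0.056 0.007 0 0 1;-0.056 0.007 0 0 1;-0.03 0.007 0 0 1;0 0 0 0 1'|tail -5
cat > capm.py <<'E'
from h import *
def mask(im,win):
    x0,y0,x1,y1=win; c=im[y0:y1,x0:x1].astype(int); m=((c[...,0]-c[...,2])>=1).astype(np.uint8)
    m=cv2.morphologyEx(m,cv2.MORPH_OPEN,np.ones((3,3),np.uint8))
    n,l,s,cc=cv2.connectedComponentsWithStats(m)
    return [(s[i,:5]+[x0,y0,0,0,0],(l==i).astype(np.uint8)) for i in np.argsort(-s[1:,4])[:3]+1]
E
python3 - <<'E'
from capm import *
old=cv2.imread("pics/top0.png");new=save("top","t6.png");so=cv2.imread("pics/side0.png");sn=save("side","s6.png")
print(old[218,318],old[218,335],old[218,307],sn[260,320],so[250,290])
for im,w in((old,(280,180,345,250)),(new,(270,180,345,250)),(so,(255,225,325,275)),(sn,(245,215,325,275))):
    for s,m in mask(im,w)[:2]:
        c=max(cv2.findContours(m,0,2)[0],key=cv2.contourArea).reshape(-1,2)+w[:2]
        print(s,np.round(cv2.minAreaRect(c.astype(np.float32))[0],1),cv2.approxPolyDP(c,2,True).reshape(-1,2).tolist())
E
```

```text
ee_pos: [0.4427, 0.2383, 0.3828]
orientation: [-2.359, 2.075, 0.001]
ft_force: [0.8, 0.9, -0.2]
opening: 1.003
grasp_force: 0.0
ee_pos: [0.4037, 0.3767, 0.382]
orientation: [2.361, -2.071, -0.0]
ft_force: [0.2, -0.7, 0.0]
opening: 1.002
grasp_force: 0.0
[125 131 124] [120 126 125] [101 106 100] [192 196 198] [187 189 185]
[315 215   3   4  12] [316.  216.5] [[315, 215], [317, 218]]
[311 216   3   3   9] [312. 217.] [[311, 216], [313, 218]]
[324 213   4   4  14] [325.5 214.5] [[324, 213], [327, 216]]
[312 213   3   4  12] [313.  214.5] [[312, 213], [314, 216]]
[271 235  34  27 573] [287.5 248.2] [[272, 241], [271, 248], [276, 249], [276, 257], [281, 253], [284, 259], [292, 261], [304, 252], [304, 249], [293, 240], [296, 237], [285, 238], [283, 235], [277, 235]]
[273 235  33  31 591] [290.3 248.8] [[282, 235], [276, 240], [273, 250], [284, 252], [284, 261], [288, 265], [294, 265], [303, 259], [305, 253], [296, 244], [299, 239], [292, 242], [290, 238]]
[245 215   9   7  61] [249. 218.] [[245, 215], [245, 221], [253, 221], [253, 215]]
```

```bash
python3 - <<'E'
from capm import *
for f in("top0","t6"):
    im=cv2.imread(f"pics/{f}.png");w=(270,180,350,255)
    c=cv2.GaussianBlur(im.astype(np.float32),(0,0),1)[w[1]:w[3],w[0]:w[2]]
    m=((c[...,0]-c[...,2]>-2.2)&(c[...,1]>115)).astype(np.uint8)
    n,l,s,cc=cv2.connectedComponentsWithStats(m)
    for i in np.argsort(-s[1:,4])[:3]+1:
        q=max(cv2.findContours((l==i).astype(np.uint8),0,2)[0],key=cv2.contourArea).reshape(-1,2)+w[:2]
        print(f,s[i,4],cv2.boxPoints(cv2.minAreaRect(q.astype(np.float32))).round(1).tolist(),cv2.approxPolyDP(q,1.5,True).reshape(-1,2).tolist())
a,b=[cv2.imread(f"pics/{f}.png") for f in("t6","s6")]
cv2.imwrite("pics/v6.png",np.hstack([cv2.resize(a[185:250,280:345],(400,400),interpolation=2),cv2.resize(b[220:280,258:318],(400,400),interpolation=2)]))
E
```

```text
top0 371 [[300.3999938964844, 204.5], [325.79998779296875, 200.89999389648438], [329.0, 223.0], [303.5, 226.60000610351562]] [[326, 203], [311, 203], [312, 210], [302, 213], [302, 216], [311, 215], [315, 225], [320, 222], [327, 223]]
t6 325 [[305.79998779296875, 205.3000030517578], [326.8999938964844, 200.60000610351562], [331.79998779296875, 222.8000030517578], [310.79998779296875, 227.5]] [[326, 202], [316, 203], [317, 210], [308, 211], [309, 217], [318, 217], [322, 225], [331, 221]]
```

View pics/v6.png

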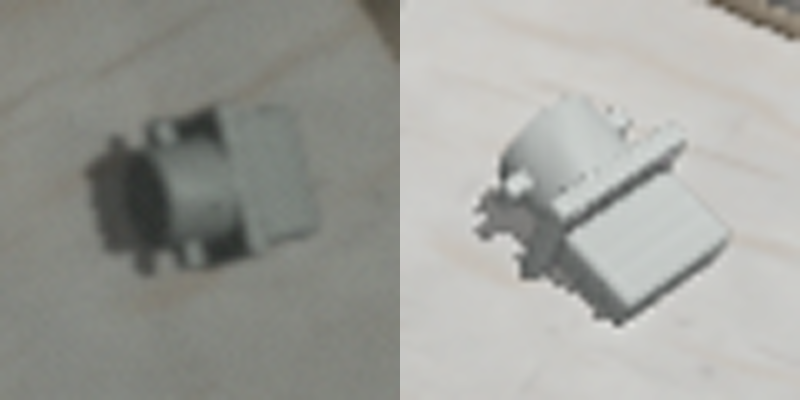

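The last view shows the cap leaning bar-end down, with its foot raised about 20°. In the top crop the bar-end corners are near pixels (329.5,203) and (332,222.5), and in the side crop (307.5,255.3) and (291.7,266.2). I'll triangulate the bar end and pick it up near that end with a small contact patch, so the plug can swing down.

```bash
python3 - <<'E'
from h import *
P=lambda v:np.round(v,4).tolist()
for a,b in [((329.5,203),(307.5,255.3)),((332,222.5),(291.7,266.2))]:
    p,e=tri(a,b);print(P(p),P(e))
print("top",P(onplane("top",[(329.5,203),(332,222.5)],.015)));print("side",P(onplane("side",[(307.5,255.3),(291.7,266.2)],.015)))
# flange: top-crop left/right bar-flange boundary
print("flange edge",P(onplane("top",[(280+222/6.15,185+108/6.15),(280+258/6.15,185+255/6.15)],.03)))
print("lugs",P(onplane("top",[(280+162/6.15,185+132/6.15),(280+193/6.15,185+252/6.15)],.04)))
E
python3 st.py
```

```text
[0.5275, -0.0166, 0.0181] 0.0008
[0.4824, -0.0218, 0.0128] 0.0013
top [[0.5276, -0.0169, 0.015], [0.4816, -0.0211, 0.015]]
side [[0.5302, -0.0141, 0.015], [0.4816, -0.0239, 0.015]]
flange edge [[0.5272, 0.0167, 0.03], [0.4718, 0.0051, 0.03]]
lugs [[0.5174, 0.0407, 0.04], [0.4727, 0.0306, 0.04]]
t 13.75 p [0.4044 0.3748 0.3823] yawx -1.442 F [ 0.1 -0.2 -0. ] M [-0.04 -0.03  0.02] op 1.002 g 0.0 j [ 1.1   0.17 -0.3  -0.   -1.1  -0.97]
```

```bash
python3 steer.py '0 0 0 -0.063 1;0 0 0 0 1'>/dev/null; python3 st.py .5058 -.0224 .178
```

```text
t 14.0 p [0.4049 0.3739 0.3828] yawx -1.381 F [0.1 0.  0. ] M [ 0.   -0.   -0.02] op 1.0 g 0.0 j [ 1.1   0.17 -0.3  -0.   -1.1  -0.91]
to go in tool axes [ 0.4082 -0.0245  0.2048]
```

```bash
python3 steer.py '0.058 -0.0035 0 0 1;0.058 -0.0035 0 0 1;0.058 -0.0035 0 0 1;0.058 -0.0035 0 0 1;0.058 -0.0035 0 0 1;0.058 -0.0035 0.03 0 1;0.058 -0.0035 0.03 0 1;0.0022 0 0.05 0 1'>/dev/null; python3 steer.py '0 0 0.05 0 0.9;0 0 0.03 0 0.8;0 0 0.012 0 0.7;0 0 0.003 0 0.66;0 0 0 0 0.66'>/dev/null; python3 st.py .5058 -.0224 .178
```

```text
t 15.62 p [ 0.5054 -0.0162  0.1814] yawx -1.38 F [-0.4  0.3  0.9] M [-0.02 -0.06 -0.  ] op 0.664 g 0.0 j [ 0.36  0.35 -0.62  0.   -0.6  -0.17]
to go in tool axes [0.0062 0.0008 0.0034]
```

```bash
python3 steer.py '0.006 0.001 0 0 0.66;0 0 0.0035 0 0.62;0 0 0 0 0.57;0 0 0 0 0.57;0 0 0 0 0.57;0 0 0 0 0.57'|tail -2; python3 st.py .5058 -.0224 .178;python3 steer.py '0 0 -0.01 0 0.57;0 0 -0.02 0 0.57;0 0 -0.03 0 0.57;0 0 -0.02 0 0.57;0 0 0 0 0.57;0 0 0 0 0.57'|tail -2;python3 st.py
python3 - <<'E'
from capm import *
sn=save("side","s7.png");w=(245,190,325,275)
for s,m in mask(sn,w)[:2]:
        c=max(cv2.findContours(m,0,2)[0],key=cv2.contourArea).reshape(-1,2)+w[:2]
        print(s,cv2.approxPolyDP(c,2,True).reshape(-1,2).tolist())
E
```

```text
opening: 0.575
grasp_force: 15.3
t 16.38 p [ 0.5055 -0.0223  0.1774] yawx -1.379 F [ 2.5 -2.4  5.9] M [-0.85 -0.8  -0.08] op 0.575 g 15.3 j [ 0.34  0.36 -0.62  0.   -0.59 -0.15]
to go in tool axes [ 0.0001 -0.0003 -0.0006]
opening: 0.569
grasp_force: 15.0
t 17.12 p [ 0.5043 -0.0224  0.2562] yawx -1.38 F [ 1.5 -0.1 -2.9] M [-0.1   0.07  0.01] op 0.569 g 15.0 j [ 0.35  0.23 -0.55 -0.   -0.79 -0.15]
[ 271  190   54   55 1736] [[324, 190], [289, 190], [287, 200], [275, 206], [277, 214], [272, 220], [271, 227], [275, 227], [277, 232], [281, 228], [287, 239], [296, 244], [297, 237], [307, 229], [299, 222], [306, 209], [310, 212], [308, 217], [315, 218], [316, 227], [317, 216], [324, 209], [324, 204], [319, 202], [320, 197], [324, 198]]
[245 204  13  18 181] [[247, 205], [245, 221], [257, 221], [252, 218], [253, 215], [257, 216], [256, 206], [252, 212], [252, 204]]
```

```bash
cat >> capm.py <<'E'
def bright(f,w=(245,185,330,280),g=150):
    im=cv2.imread("pics/"+f);x0,y0,x1,y1=w;c=im[y0:y1,x0:x1].astype(int)
    m=((c[...,0]-c[...,2]>=1)&(c[...,1]>g)).astype(np.uint8)
    n,l,s,cc=cv2.connectedComponentsWithStats(m)
    for i in np.argsort(-s[1:,4])[:3]+1:
        if s[i,4]<15: continue
        q=max(cv2.findContours((l==i).astype(np.uint8),0,2)[0],key=cv2.contourArea).reshape(-1,2)+[x0,y0]
        print(f,s[i,4],np.round(cc[i]+[x0,y0],1),cv2.approxPolyDP(q,1.5,True).reshape(-1,2).tolist())
E
python3 - <<'E'
from capm import *
for f in("s6.png","s7.png"): bright(f)
# where would bar end, foot etc project if held at tilt a (nose down +)
s=env.observe();g=np.array(s["ee_pos"])-[0,0,.16]
d=np.array([.19,-.982,0]);u=np.array([0,0,1.])
for a in(20,0,-45,-90):
    r=np.radians(a);D=d*np.cos(r)-u*np.sin(r);U=u*np.cos(r)+d*np.sin(r)
    E=g-.004*d; foot=E-.062*D-.004*U
    print(a,proj("side",[foot,foot+.067*D]).round(0).tolist())
E
```

```text
s6.png 260 [294.6 255.2] [[298, 246], [283, 255], [292, 265], [306, 255]]
s6.png 239 [284.8 242.8] [[274, 248], [278, 246], [282, 252], [298, 242], [299, 239], [292, 242], [290, 240], [291, 237], [288, 238], [282, 235], [276, 240], [277, 244]]
s6.png 83 [249.  192.1] [[245, 185], [252, 188], [251, 192], [247, 190], [245, 193], [245, 198], [248, 199], [251, 195], [252, 197], [251, 195], [254, 190], [250, 185]]
s7.png 70 [302.4 229.4] [[307, 227], [304, 225], [299, 226], [299, 235], [306, 232]]
20 [[280.0, 211.0], [302.0, 234.0]]
0 [[279.0, 219.0], [302.0, 234.0]]
-45 [[286.0, 239.0], [303.0, 232.0]]
-90 [[301.0, 255.0], [302.0, 230.0]]
```

```bash
python3 steer.py '0 0 0.012 0 0.57;0 0 0.008 0 0.572;0 0 0 0 0.572'|tail -2; for i in 1 ; do python3 steer.py '0 0 0 0 0.574;0 0 0 0 0.574'|tail -2;python3 steer.py '0 0 0 0 0.576;0 0 0 0 0.576'|tail -2; done; python3 - <<'E'
from capm import *
save("side","s8.png");bright("s8.png")
E
```

```text
opening: 0.575
grasp_force: 15.1
opening: 0.579
grasp_force: 13.4
opening: 0.574
grasp_force: 11.1
s8.png 86 [302.9 239.1] [[307, 234], [299, 235], [299, 246], [308, 240]]
```

```bash
cat > look.py <<'E'
from capm import *
import sys
save("side",sys.argv[1]);bright(sys.argv[1])
E
python3 steer.py '0 0 0 0 0.578;0 0 0 0 0.578'|tail -2;python3 look.py s9.png;python3 steer.py '0 0 0 0 0.579;0 0 0 0 0.579'|tail -2;python3 look.py s10.png; python3 steer.py '0 0 0 0 0.58;0 0 0 0 0.58'|tail -2;python3 look.py s11.png
```

```text
opening: 0.579
grasp_force: 8.8
s9.png 80 [303.3 240. ] [[307, 235], [299, 238], [299, 246], [309, 239]]
s9.png 37 [299.1 251.3] [[305, 245], [304, 248], [291, 257], [306, 248]]
opening: 0.58
grasp_force: 7.6
s10.png 82 [303.4 239.9] [[307, 235], [299, 238], [299, 246], [309, 240]]
s10.png 37 [299.2 251.2] [[305, 245], [304, 248], [291, 257], [306, 248]]
opening: 0.579
grasp_force: 6.4
s11.png 101 [299.3 253. ] [[306, 246], [292, 255], [290, 261], [308, 250]]
s11.png 85 [303.4 240.1] [[307, 235], [299, 238], [299, 246], [309, 240]]
```

Bright pixels have appeared below the bar, so the plug is swinging down. I'll raise it a little and wait.

```bash
python3 steer.py '0 0 -0.01 0 0.58;0 0 0 0 0.58;0 0 0 0 0.58'|tail -2;python3 look.py s12.png;python3 steer.py '0 0 0 0 0.581;0 0 0 0 0.581'|tail -2;python3 look.py s13.png;python3 st.py; python3 - <<'E'
from h import *
s=env.observe();g=np.array(s["ee_pos"])-[0,0,.16]
d=np.array([.19,-.982,0]);u=np.array([0,0,1.]);e=np.array([.982,.19,0])
for a in(0,-30,-60,-75,-90,-105):
    r=np.radians(a);D=d*np.cos(r)-u*np.sin(r);U=u*np.cos(r)+d*np.sin(r)
    f=g-.004*d-.062*D-.004*U
    print(a,f.round(3),"flange bot +-x",proj("side",[f+.035*D-.02*U+.02*e,f+.035*D-.02*U-.02*e]).round(0).tolist(),"top",proj("side",[f+.035*D+.02*U+.02*e,f+.035*D+.02*U-.02*e]).round(0).tolist(),"bar end",proj("side",[f+.067*D+.008*U,f+.067*D-.008*U]).round(0).tolist(),"foot",proj("side",f).round(0).tolist())
E
```

```text
opening: 0.581
grasp_force: 6.4
s12.png 100 [299.4 249.5] [[306, 241], [302, 246], [291, 252], [290, 257], [309, 245]]
s12.png 85 [303.6 236.4] [[307, 231], [299, 235], [299, 243], [309, 236]]
opening: 0.581
grasp_force: 5.2
s13.png 115 [299.2 250.1] [[308, 244], [306, 242], [291, 252], [290, 257], [292, 258], [307, 248]]
s13.png 86 [303.6 236.5] [[307, 231], [299, 235], [299, 243], [309, 237]]
t 19.73 p [ 0.505  -0.0224  0.2468] yawx -1.38 F [ 0.1  0.3 -1.1] M [0.01 0.02 0.05] op 0.583 g 5.2 j [ 0.34  0.25 -0.56  0.   -0.76 -0.15]
0 [0.492 0.042 0.083] flange bot +-x [[297.0, 233.0], [284.0, 242.0]] top [[298.0, 218.0], [284.0, 226.0]] bar end [[303.0, 234.0], [302.0, 240.0]] foot [[279.0, 222.0]]
-30 [0.494 0.032 0.052] flange bot +-x [[302.0, 241.0], [289.0, 249.0]] top [[296.0, 223.0], [283.0, 231.0]] bar end [[302.0, 233.0], [304.0, 240.0]] foot [[282.0, 236.0]]
-60 [0.499 0.009 0.031] flange bot +-x [[309.0, 245.0], [296.0, 254.0]] top [[297.0, 230.0], [284.0, 238.0]] bar end [[301.0, 232.0], [305.0, 238.0]] foot [[290.0, 249.0]]
-75 [ 0.502 -0.006  0.026] flange bot +-x [[312.0, 246.0], [299.0, 255.0]] top [[299.0, 234.0], [286.0, 242.0]] bar end [[300.0, 232.0], [306.0, 237.0]] foot [[295.0, 254.0]]
-90 [ 0.505 -0.022  0.025] flange bot +-x [[315.0, 246.0], [302.0, 255.0]] top [[301.0, 237.0], [288.0, 245.0]] bar end [[299.0, 232.0], [305.0, 235.0]] foot [[301.0, 258.0]]
-105 [ 0.508 -0.038  0.028] flange bot +-x [[318.0, 245.0], [305.0, 254.0]] top [[304.0, 240.0], [290.0, 248.0]] bar end [[299.0, 232.0], [305.0, 234.0]] foot [[306.0, 261.0]]
```

```bash
python3 steer.py '0 0 0 0 0.582;0 0 0 0 0.582'|tail -2;python3 look.py s14.png;python3 steer.py '0 0 0 0 0.583;0 0 0 0 0.583'|tail -2;python3 look.py s15.png
```

```text
opening: 0.58
grasp_force: 4.1
s14.png 138 [300.8 251.4] [[312, 247], [307, 244], [290, 256], [295, 259]]
s14.png 86 [303.8 236.8] [[307, 231], [299, 236], [299, 243], [309, 237], [310, 234]]
opening: 0.587
grasp_force: 2.9
s15.png 147 [301.3 251.4] [[312, 247], [307, 244], [293, 253], [291, 257], [294, 260]]
s15.png 85 [303.9 236.8] [[307, 231], [299, 236], [299, 243], [309, 237], [310, 234]]
```

```bash
python3 steer.py '0 0 0.006 0 0.582;0 0 0.006 0 0.582;0 0 0 0 0.582'|tail -3;python3 steer.py '0 0 0.004 0 0.582;0 0 0 0 0.582'|tail -3;python3 steer.py '0 0 0.003 0 0.582;0 0 0 0 0.582'|tail -3;python3 look.py s16.png;python3 st.py
```

```text
ft_force: [0.6, 0.9, -0.1]
opening: 0.584
grasp_force: 5.0
ft_force: [1.4, 0.3, 3.7]
opening: 0.58
grasp_force: 6.5
ft_force: [0.1, 0.7, 7.5]
opening: 0.586
grasp_force: 7.6
s16.png 140 [301.1 254.8] [[312, 250], [307, 247], [292, 257], [292, 261], [296, 262]]
s16.png 82 [303.6 240. ] [[310, 238], [307, 235], [299, 239], [299, 246]]
t 21.25 p [ 0.5061 -0.0221  0.229 ] yawx -1.379 F [-0.3  0.5  7. ] M [ 0.12 -0.16 -0.03] op 0.582 g 7.6 j [ 0.34  0.27 -0.58  0.   -0.72 -0.15]
```

```bash
python3 steer.py '0 0 -0.002 0 0.583;-0.004 0 0 0 0.583;-0.004 0 0 0 0.583;-0.004 0 0 0 0.583;0 0 0 0 0.583'|tail -3;python3 look.py s17.png;python3 steer.py '-0.004 0 0 0 0.583;-0.004 0 0 0 0.583;0 0 0 0 0.583'|tail -3;python3 look.py s18.png;python3 st.py
python3 - <<'E'
from h import *
s=env.observe();g=np.array(s["ee_pos"]);g[2]=.067
d=np.array([.19,-.982,0]);u=np.array([0,0,1.]);e=np.array([.982,.19,0])
for a in(-60,-75,-90,-105):
    r=np.radians(a);D=d*np.cos(r)-u*np.sin(r);U=u*np.cos(r)+d*np.sin(r)
    f=g-.004*d-.062*D-.004*U
    print(a,"flange front bottom",proj("side",[f+.027*D-.02*U+.029*e,f+.027*D-.02*U-.029*e]).round(0).tolist(),"front top",proj("side",[f+.035*D-.02*U+.029*e,f+.035*D-.02*U-.029*e]).round(0).tolist(),"bar end",proj("side",[f+.067*D-.008*U+.025*e,f+.067*D-.008*U-.025*e]).round(0).tolist())
E
```

```text
ft_force: [0.6, -0.1, -0.8]
opening: 0.586
grasp_force: 5.5
s17.png 139 [296.3 251.9] [[307, 248], [303, 244], [287, 254], [287, 258], [290, 260]]
s17.png 83 [298.7 237.3] [[302, 232], [294, 236], [294, 244], [305, 236]]
ft_force: [-0.2, 0.4, -2.3]
opening: 0.58
grasp_force: 5.5
s18.png 133 [293.4 250.1] [[304, 246], [299, 243], [286, 251], [284, 256], [287, 258]]
s18.png 82 [295.8 235.6] [[300, 231], [291, 235], [291, 242], [302, 235]]
t 22.35 p [ 0.5012 -0.0025  0.23  ] yawx -1.379 F [ 0.5 -0.1 -1.1] M [ 0.01  0.03 -0.02] op 0.587 g 5.5 j [ 0.39  0.27 -0.59 -0.   -0.72 -0.2 ]
-60 flange front bottom [[303.0, 247.0], [284.0, 260.0]] front top [[304.0, 246.0], [285.0, 258.0]] bar end [[306.0, 236.0], [289.0, 246.0]]
-75 flange front bottom [[306.0, 249.0], [288.0, 262.0]] front top [[307.0, 247.0], [288.0, 259.0]] bar end [[306.0, 235.0], [289.0, 245.0]]
-90 flange front bottom [[310.0, 249.0], [291.0, 262.0]] front top [[310.0, 247.0], [291.0, 259.0]] bar end [[306.0, 233.0], [289.0, 244.0]]
-105 flange front bottom [[313.0, 249.0], [294.0, 262.0]] front top [[313.0, 245.0], [294.0, 258.0]] bar end [[305.0, 232.0], [288.0, 242.0]]
```

```bash
python3 steer.py '0 0 0.003 0 0.583;0 0 0.001 0 0.583;-0.004 0 0 0 0.583;-0.004 0 0 0 0.583'|tail -3;python3 steer.py '-0.004 0 0.0005 0 0.583;-0.004 0 0.0005 0 0.583;-0.004 0 0.0005 0 0.583'|tail -3;python3 look.py s19.png;python3 st.py
cat > ex.py <<'E'
from h import *
s=env.observe();g=np.array(s["ee_pos"]);g[2]-=.163
d=np.array([.19,-.982,0]);u=np.array([0,0,1.]);e=np.array([.982,.19,0])
for a in(-60,-75,-90,-105):
    r=np.radians(a);D=d*np.cos(r)-u*np.sin(r);U=u*np.cos(r)+d*np.sin(r)
    f=g-.004*d-.062*D-.004*U
    print(a,"flange front bottom",proj("side",[f+.027*D-.02*U+.029*e,f+.027*D-.02*U-.029*e]).round(0).tolist())
E
python3 ex.py
```

```text
ft_force: [-0.2, -0.1, 1.8]
opening: 0.579
grasp_force: 6.5
ft_force: [0.6, -3.2, 9.0]
opening: 0.584
grasp_force: 6.9
s19.png 400 [289.6 244.3] [[293, 228], [284, 232], [286, 240], [279, 251], [284, 256], [288, 255], [285, 259], [286, 261], [294, 258], [294, 250], [301, 244], [295, 240], [295, 229]]
t 23.27 p [0.4976 0.0172 0.2248] yawx -1.379 F [-0.2 -2.6  6.6] M [-0.81  0.06  0.01] op 0.583 g 6.8 j [ 0.43  0.27 -0.6   0.   -0.7  -0.24]
-60 flange front bottom [[296.0, 245.0], [277.0, 257.0]]
-75 flange front bottom [[300.0, 246.0], [281.0, 259.0]]
-90 flange front bottom [[303.0, 247.0], [284.0, 259.0]]
-105 flange front bottom [[306.0, 246.0], [287.0, 258.0]]
```

```bash
python3 steer.py '-0.004 0 0 0 0.583;-0.004 0 0 0 0.583;-0.004 0 0 0 0.583'|tail -3;python3 look.py s20.png;python3 steer.py '-0.004 0 0 0 0.583;-0.003 0 0 0 0.583;0 0 0 0 0.583'|tail -3;python3 look.py s21.png;python3 st.py;python3 ex.py
```

```text
ft_force: [-0.4, -0.9, 6.2]
opening: 0.584
grasp_force: 7.4
s20.png 457 [286.9 242.3] [[289, 225], [280, 229], [280, 242], [278, 244], [280, 247], [275, 248], [282, 253], [286, 252], [281, 256], [283, 259], [289, 259], [294, 255], [293, 246], [299, 242], [298, 239], [292, 236], [292, 227]]
ft_force: [-0.3, -0.7, 3.9]
opening: 0.584
grasp_force: 7.4
s21.png 481 [285.5 241.2] [[289, 224], [278, 228], [277, 245], [273, 247], [283, 251], [282, 258], [288, 258], [293, 255], [292, 248], [294, 245], [291, 244], [297, 240], [297, 237], [292, 237]]
t 24.12 p [0.4938 0.0357 0.2244] yawx -1.379 F [0.6 0.7 4.4] M [-0.12  0.1  -0.02] op 0.585 g 7.4 j [ 0.47  0.27 -0.61 -0.   -0.7  -0.28]
-60 flange front bottom [[290.0, 241.0], [271.0, 253.0]]
-75 flange front bottom [[293.0, 242.0], [275.0, 254.0]]
-90 flange front bottom [[297.0, 243.0], [278.0, 255.0]]
-105 flange front bottom [[299.0, 242.0], [281.0, 254.0]]
```

```bash
python3 steer.py '0 0 0.001 0 0.583;-0.003 0 0 0 0.583;-0.003 0 0 0 0.583;0 0 0 0 0.583'|tail -3;python3 look.py s22.png;python3 ex.py; python3 - <<'E'
from capm import *
im=cv2.imread("pics/s22.png")
for y in range(228,264,2): print(y,' '.join('%3d'%v for v in im[y,264:302:2,1]))
E
```

```text
ft_force: [0.7, -0.4, 3.9]
opening: 0.583
grasp_force: 7.6
s22.png 498 [284.2 240.6] [[283, 223], [276, 227], [275, 244], [272, 246], [283, 250], [280, 254], [276, 254], [277, 256], [286, 257], [293, 253], [292, 247], [294, 244], [291, 242], [297, 238], [290, 235], [287, 223]]
-60 flange front bottom [[288.0, 240.0], [269.0, 252.0]]
-75 flange front bottom [[291.0, 242.0], [273.0, 253.0]]
-90 flange front bottom [[295.0, 242.0], [276.0, 254.0]]
-105 flange front bottom [[297.0, 241.0], [279.0, 253.0]]
228  33  41  38  28  60 140 181 208 198 188 189 188 191  13  96 209 204 207 207
230 107  33  26  25 108 141 208 189 190 189 188 189 189 122 203 210 206 203 205
232 110  27  29  39 109 140 195 189 187 187 186 186 187 189 213 212 210 207 205
234 142  27  30  46 103 140 192 186 187 185 186 186 187 187 217 214 213 211 210
236 141  41  28  47 108 140 191 184 185 186 186 185 189 153 171 182 197 215 213
238 137 123  16  38 108 140 189 186 184 183 186 167 171 179 205 199 184 217 215
240 131 138 211 106 104 118 186 182 184 177 172 180 179 195 184 176 200 209 213
242 207 219 130 113 103 144 184 191 155 182 179 212 192 183 199 219 216 209 206
244 134 133 123 114 107 113 147 157 178 192 197 187 185 177 173 198 216 213 213
246 136 136 104 108 155 177 185 173 194 190 196 184 184 186 175 198 208 209 212
248 136 134 115 111 111 110 115 173 190 138 170 186 185 183 180 212 211 209 210
250 138 134 135 136 134 130 101 106 121 169 176 185 186 186 177 191 205 208 209
252 132 134 135 135 133 134 112 106 145 165 174 180 185 187 182 202 210 205 204
254 212 200 131 134 134 122 158 196 158 162 173 178 183 185 189 214 212 211 211
256 205 206 198 124 132 125 117 171 140 159 173 180 190 138 145 212 211 211 212
258 206 202 203 206 122 131 133 131 124 127 131 138 123 209 212 210 211 212 211
260 207 207 205 203 205 119 206 208 139 124 142 208 215 213 212 210 210 212 211
262 208 210 211 210 206 204 206 208 210 210 211 209 208 210 210 210 210 211 211
```

The pixel table shows vertical bar and plug edges (plug right edge steady near column 293), so the cap is upright. I release it.

```bash
python3 steer.py '0 0 0 0 0.59;0 0 0 0 0.6;0 0 0 0 0.64;0 0 0 0 0.7;0 0 0 0 0.7'|tail -3;python3 look.py s23.png; python3 steer.py '0 0 0 0 0.9;0 0 -0.02 0 1;0 0 -0.03 0 1;0 0 -0.04 0 1;0 0 -0.05 0 1;0 0 -0.05 0 1;0 0 0 0 1' |tail -4;python3 look.py s24.png
```

```text
ft_force: [0.3, 0.9, -0.2]
opening: 0.699
grasp_force: 0.0
s23.png 427 [288.4 243.4] [[293, 228], [277, 237], [282, 242], [281, 247], [287, 244], [289, 245], [279, 251], [272, 246], [284, 257], [288, 254], [287, 260], [292, 259], [292, 251], [301, 246], [296, 240], [296, 231]]
orientation: [-2.418, 1.995, -0.006]
ft_force: [0.2, -0.0, -1.0]
opening: 0.999
grasp_force: 0.0
s24.png 161 [288.6 248.9] [[301, 243], [299, 244], [296, 241], [283, 251], [272, 247], [284, 256], [288, 254], [290, 257], [289, 253], [292, 253], [292, 250], [298, 248]]
s24.png 111 [286.7 234.9] [[296, 231], [291, 229], [278, 238], [282, 243], [283, 240]]
```

```bash
python3 steer.py '-0.056 0.005 0 0 1;-0.056 0.005 0 0 1;-0.056 0.005 0 0 1;-0.056 0.005 0 0 1;-0.056 0.005 0 0 1;-0.05 0.005 0 0 1;0 0 0 0 1'>/dev/null; python3 st.py; python3 - <<'E'
from capm import *
save("side","s25.png");im=save("top","t25.png")
w=(270,175,350,255)
c=cv2.GaussianBlur(im.astype(np.float32),(0,0),.8)[w[1]:w[3],w[0]:w[2]]
m=((c[...,0]-c[...,2]>-2.2)&(c[...,1]>112)).astype(np.uint8)
n,l,s,cc=cv2.connectedComponentsWithStats(m)
for i in np.argsort(-s[1:,4])[:3]+1:
    q=max(cv2.findContours((l==i).astype(np.uint8),0,2)[0],key=cv2.contourArea).reshape(-1,2)+w[:2]
    print(s[i,4],cc[i]+w[:2],cv2.minAreaRect(q.astype(np.float32)),cv2.approxPolyDP(q,1.5,True).reshape(-1,2).tolist())
for f in ("s25.png",): bright(f,g=100)
b=im[195:250,285:335].astype(int)
for y in range(0,55,2): print(y+195,' '.join('%3d'%v for v in b[y,::2,1]))
E
```

```text
t 27.15 p [0.3994 0.3624 0.4113] yawx -1.377 F [0.2 0.5 0.4] M [-0.01  0.04 -0.03] op 0.999 g 0.0 j [ 1.1   0.13 -0.28 -0.   -1.17 -0.91]
226 [319.79646018 215.57079646] ((318.5, 215.5), (25.0, 15.0), 90.0) [[321, 203], [314, 205], [319, 226], [311, 228], [326, 226]]
1 [272. 240.] ((272.0, 240.0), (0.0, 0.0), 0.0) [[272, 240]]
s25.png 565 [287.2 246. ] [[293, 229], [277, 238], [277, 248], [275, 249], [272, 246], [274, 251], [279, 253], [276, 257], [279, 260], [281, 258], [281, 261], [291, 261], [294, 258], [294, 251], [301, 246], [301, 243], [295, 240], [296, 231]]
s25.png 257 [249. 200.] [[250, 185], [245, 185], [246, 217], [252, 212], [252, 205], [255, 201], [253, 200], [254, 190]]
195 139 141 140 139 137 139 130 130 132 136 138 134 135 134 134 132 132 135 135 131 127 130 133 136 138
197 141 136 133 138 137 134 132 138 140 138 135 136 133 133 131 134 134 134 131 126 128 134 139 138 138
199 134 135 140 138 139 142 139 141 142 137 134 134 134 132 132 134 133 129 128 128 134 135 137 138 137
201 141 140 141 142 140 141 139 141 141 139 135 134 135 132 130 128 125 127 130 134 134 133 134
[... 1804 characters left out ...]
 138 137 138 137 132 130 132 135 136 136 135 136 133 138 135 136 136 133 132
239 133 134 134 136 138 137 137 137 136 135 132 132 133 132 134 134 133 135 134 136 134 135 134 130 132
241 134 137 135 137 138 135 136 138 135 136 129 132 132 133 133 132 132 134 132 135 134 135 132 132 134
243 133 135 134 134 137 136 135 133 134 133 133 130 131 131 131 133 132 133 134 134 135 134 131 132 132
245 133 133 135 134 134 134 136 135 131 132 131 133 129 130 129 133 133 131 133 133 133 135 131 130 132
247 135 133 134 132 133 133 134 136 134 131 130 132 132 130 128 130 132 131 133 133 134 133 129 133 135
249 133 133 133 134 133 134 135 136 135 135 134 132 131 126 129 131 131 133 135 134 133 134 132 134 134
```

```bash
python3 - <<'E'
from capm import *
P=lambda v:np.round(v,4).tolist()
p,e=tri((319.8,215.6),(286.7,234.9));print("tri",P(p),P(e))
print("top@.067",P(onplane("top",[(319.8,215.6),(321,203),(326,226),(314,205),(319,226)],.067)))
print("side@.067",P(onplane("side",[(286.7,234.9),(277,238),(293,229),(296,231),(281,242)],.067)))
c=onplane("side",[(286.7,234.9)],.067)[0]
im=cv2.imread("pics/t25.png").astype(np.float32);c=im[200:230,308:332]
q=cv2.GaussianBlur(im,(0,0),.8)[200:230,308:332];D=(q[...,0]-q[...,2]).round().astype(int)
for y in range(0,30,2): print(200+y,' '.join('%3d'%v for v in D[y]))
E
```

```text
tri [0.4934, 0.0148, 0.0675] 0.0
top@.067 [[0.4935, 0.0148, 0.067], [0.5214, 0.0111, 0.067], [0.4703, 0.0019, 0.067], [0.5172, 0.0268, 0.067], [0.4706, 0.0173, 0.067]]
side@.067 [[0.4938, 0.0153, 0.067], [0.4708, 0.0175, 0.067], [0.5167, 0.0248, 0.067], [0.5181, 0.0158, 0.067], [0.4707, 0.0023, 0.067]]
200  -7  -7  -7  -6  -6  -6  -7  -8  -9 -10 -10 -11 -11 -10  -8  -6  -5  -4  -4  -4  -4  -4  -4  -4
202  -8  -8  -8  -9  -9  -9  -9  -9  -8  -7  -6  -4  -4  -3  -3  -3  -4  -4  -4  -5  -5  -4  -4  -5
204  -5  -5  -5  -5  -4  -3  -3  -2  -1   0   1   1   0  -1  -3  -4  -4  -4  -4  -4  -5  -5  -5  -5
206   0  -1   0   0   0   0   0   0   1   1   1   1   0  -1  -2  -3  -3  -4  -4  -4  -4  -5  -5  -5
208   1   0   0   1   1   1   1   1   1   1   1   1   1   0  -1  -2  -3  -4  -4  -4  -4  -4  -4  -5
210   0   0   0   0   1   1   1   1   1   1   1   0   1   1   0  -2  -3  -4  -4  -4  -5  -4  -4  -5
212   0   0   0   0   0   1   1   0   1   1   1   1   1   1   0  -1  -2  -3  -4  -4  -4  -4  -4  -5
214   0   0   0   0   1   0   0   1   1   1   1   1   1   1   0  -1  -2  -3  -4  -5  -5  -5  -6  -6
216   0   0   1   1   1   0   0   1   1   2   2   1   1   0   0   0  -1  -3  -4  -4  -4  -5  -6  -6
218   1   1   1   1   1   0   0   0   0   1   1   1   1   0   1   0  -1  -2  -3  -3  -4  -4  -5  -5
220   0   1   1   2   2   1   1   1   1   1   1   1   1   0   0   0   0  -2  -3  -3  -4  -4  -4  -4
222   0   1   1   1   1   1   1   1   1   1   1   1   1   0   0   0   0  -1  -2  -4  -4  -4  -4  -4
224  -1  -1  -1   0   1   0   0   0   0   1   1   1   1   1   1   1   1   0  -1  -3  -4  -4  -4  -4
226  -1   0   0   0   0   0   0   1   0   0   1   1   1   1   1   1   0  -1  -2  -3  -4  -4  -5  -5
228  -3  -2  -1  -1  -1  -1  -2  -2  -2  -2  -3  -3  -3  -3  -3  -4  -4  -5  -5  -5  -5  -5  -5  -6
```

The two views agree: bar top at (0.4936, 0.0150, 0.0675), yaw about 0.2 rad. The height matches 67 mm, so the cap is standing upright on its foot and released. Next is a fresh grip across the bar's thin sides.

```bash
python3 steer.py '0 0 0 -0.175 1;0 0 0 -0.175 1;0 0 0 -0.175 1;0 0 0 -0.175 1;0 0 0 -0.175 1;0 0 0 -0.175 1;0 0 0 -0.175 1;0 0 0 -0.175 1'>/dev/null;python3 steer.py '0 0 0 -0.177 1;0 0 0 0 1'>/dev/null;python3 st.py .4936 .015 .213
```

```text
t 28.5 p [0.4009 0.3586 0.413 ] yawx 0.195 F [ 0.3 -0.9  0. ] M [-0.02  0.   -0.01] op 1.004 g 0.0 j [ 1.09  0.13 -0.28 -0.   -1.17  0.67]
to go in tool axes [0.0246 0.3549 0.2002]
```

```bash
python3 steer.py '0.004 0.059 0.01 0 1;0.004 0.059 0.01 0 1;0.004 0.059 0.02 0 1;0.004 0.059 0.02 0 1;0.004 0.059 0.02 0 1;0.004 0.059 0.02 0 1;0 0 0 0 1;0 0 0 0 1'>/dev/null;python3 st.py .4936 .015 .213
```

```text
t 29.5 p [0.4934 0.0166 0.3134] yawx 0.192 F [0.1 0.3 0.7] M [0.07 0.04 0.05] op 1.003 g 0.0 j [ 0.43  0.14 -0.51  0.   -0.92  1.33]
to go in tool axes [-1.000e-04  1.600e-03  1.004e-01]
```

```bash
python3 steer.py '0 0.0015 0.04 -0.008 1;0 0 0.04 0 0.9;0 0 0.015 0 0.7;0 0 0.005 0 0.5;0 0 0 0 0.3;0 0 0 0 0.25'|tail -3;python3 steer.py '0 0 0 0 0.15;0 0 0 0 0.05;0 0 0 0 0.05;0 0 0 0 0.05;0 0 0 0 0.05' 80|tail -5;python3 st.py
```

```text
ft_force: [-0.6, -0.0, 1.4]
opening: 0.247
grasp_force: 0.2
ee_pos: [0.494, 0.016, 0.2141]
orientation: [-3.125, -0.322, -0.002]
ft_force: [-2.0, 2.1, 6.7]
opening: 0.177
grasp_force: 79.0
t 30.88 p [0.494  0.016  0.2141] yawx 0.205 F [-2.   2.1  6.7] M [0.92 0.93 0.03] op 0.177 g 79.0 j [ 0.43  0.28 -0.62 -0.   -0.67  1.35]
```

```bash
python3 steer.py '0 0 -0.01 0 0.05;0 0 -0.03 0 0.05;0 0 -0.04 0 0.05;0 0 -0.02 0.165 0.05;0 0 0 0.165 0.05;0 0 0 0.165 0.05;0 0 0 0 0.05;0 0 0 0 0.05'|tail -3;python3 st.py .4883 .2227 .31;python3 look.py s30.png
```

```text
ft_force: [-0.1, -0.6, -1.5]
opening: 0.17
grasp_force: 78.0
t 31.88 p [0.4937 0.0157 0.3136] yawx -0.286 F [-0.1 -0.6 -1.5] M [-0.01  0.02 -0.03] op 0.17 g 78.0 j [ 0.43  0.14 -0.51  0.   -0.92  0.85]
to go in tool axes [-0.0636 -0.197   0.0036]
s30.png 219 [295.5 210.3] [[301, 196], [296, 197], [296, 208], [291, 214], [279, 217], [288, 217], [290, 215], [292, 217], [292, 226], [292, 221], [295, 221], [295, 214], [305, 214], [301, 206]]
```

```bash
python3 steer.py '-0.016 -0.05 0 0 0.05;-0.016 -0.05 0 0 0.05;-0.016 -0.05 0 0 0.05;-0.0155 -0.048 0 0.005 0.05;0 0 0 0 0.05;0 0 0 0 0.05'>/dev/null;python3 st.py .4885 .2237 .29
```

```text
t 32.67 p [0.4893 0.2237 0.3131] yawx -0.293 F [ 0.4 -0.5 -1.9] M [-0.1   0.07  0.06] op 0.175 g 78.5 j [ 0.79  0.22 -0.42 -0.   -0.94  0.48]
to go in tool axes [-0.0007  0.0002  0.0231]
```

```bash
python3 steer.py '-0.0007 0 0.015 0 0.05;0 0 0.01 0 0.05;0 0 0.004 0 0.05;0 0 0 0 0.05'|grep force;python3 st.py;python3 steer.py '0 0 0.003 0 0.05;0 0 0.002 0 0.05;0 0 0 0 0.05'|grep ft;python3 st.py
```

```text
ft_force: [-0.7, 1.1, -0.8]
grasp_force: 78.6
t 33.17 p [0.4889 0.2236 0.284 ] yawx -0.295 F [-0.7  1.1 -0.8] M [ 0.04  0.03 -0.04] op 0.171 g 78.6 j [ 0.79  0.25 -0.45  0.   -0.87  0.48]
ft_force: [-0.5, 1.5, -2.2]
t 33.55 p [0.4889 0.2242 0.2795] yawx -0.295 F [-0.5  1.5 -2.2] M [0.85 0.15 0.01] op 0.172 g 78.4 j [ 0.79  0.25 -0.46 -0.   -0.86  0.48]
```

```bash
python3 steer.py '0 0 0.003 0 0.05;0 0 0.002 0 0.05;0 0 0 0 0.05'|grep ft;python3 st.py;python3 steer.py '0 0 0.002 0 0.05;0 0 0.001 0 0.05;0 0 0 0 0.05'|grep ft;python3 st.py
```

```text
ft_force: [-1.0, 3.2, -1.6]
t 33.92 p [0.4888 0.2241 0.2743] yawx -0.295 F [-1.   3.2 -1.6] M [1.44 0.6  0.03] op 0.172 g 78.4 j [ 0.79  0.26 -0.46 -0.   -0.85  0.48]
ft_force: [-2.4, 3.9, 0.1]
t 34.3 p [0.4888 0.2241 0.2714] yawx -0.295 F [-2.4  3.9  0.1] M [ 1.63  1.03 -0.01] op 0.172 g 78.8 j [ 0.79  0.26 -0.47 -0.   -0.84  0.48]
```

Foot depth is 12.7 mm with no upward force, so the lugs are in the slots. I shift slightly to relieve the side load and push on down.

```bash
python3 steer.py '-0.0009 -0.0008 0 0 0.05;0 0 0.002 0 0.05;0 0 0 0 0.05'|grep ft;python3 st.py;python3 steer.py '0 0 0.003 0 0.05;0 0 0.003 0 0.05;0 0 0 0 0.05' 110|grep ft;python3 st.py
```

```text
ft_force: [-0.9, 0.6, -1.9]
t 34.67 p [0.4882 0.2247 0.2692] yawx -0.295 F [-0.9  0.6 -1.9] M [-0.01  0.04  0.  ] op 0.171 g 78.7 j [ 0.8   0.27 -0.47  0.   -0.84  0.48]
ft_force: [-1.0, -2.6, 5.1]
t 35.05 p [0.4882 0.2247 0.2635] yawx -0.295 F [-1.  -2.6  5.1] M [-1.04  0.58  0.  ] op 0.167 g 110.5 j [ 0.8   0.27 -0.47  0.   -0.82  0.48]
```

```bash
python3 steer.py '0 0.0004 0.003 0 0.05;0 0 0.002 0 0.05;0 0 0.0015 0 0.05;0 0 0 0 0.05'|grep ft;python3 st.py;python3 steer.py '0 0 0.001 0 0.05;0 0 0.0005 0 0.05;0 0 0 0 0.05'|grep ft;python3 st.py
```

```text
ft_force: [-2.2, -1.3, 9.3]
t 35.55 p [0.4882 0.2246 0.2575] yawx -0.294 F [-2.2 -1.3  9.3] M [-0.81  1.19 -0.03] op 0.166 g 110.7 j [ 0.8   0.28 -0.48  0.   -0.81  0.48]
ft_force: [-8.3, -2.1, 20.7]
t 35.92 p [0.4881 0.2246 0.2572] yawx -0.294 F [-8.3 -2.1 20.7] M [-1.21  2.84 -0.03] op 0.166 g 112.8 j [ 0.8   0.28 -0.48  0.   -0.81  0.48]
```

```bash
python3 steer.py '-0.0005 0 -0.001 0 0.05;0 0 0 0.1 0.05;0 0 0 0.15 0.05;0 0 0 0.15 0.05;0 0 0 0 0.05'|grep ft;python3 st.py
```

```text
ft_force: [-0.0, -0.4, 9.1]
t 36.55 p [0.4885 0.2254 0.2577] yawx -0.696 F [-0.  -0.4  9.1] M [-0.28  0.08 -0.05] op 0.162 g 111.0 j [ 0.8   0.28 -0.48  0.   -0.81  0.08]
```

```bash
python3 steer.py '0 0 0 0.15 0.05;0 0 0 0.15 0.05;0 0 0 0.15 0.05;0 0 0 0.15 0.05;0 0 0 0 0.05'|grep ft;python3 st.py
```

```text
ft_force: [0.7, -0.1, 8.8]
t 37.17 p [0.4887 0.2256 0.2578] yawx -1.296 F [ 0.7 -0.1  8.8] M [-0.13 -0.18 -0.01] op 0.166 g 111.0 j [ 0.8   0.28 -0.48  0.   -0.81 -0.52]
```

Turning freely, about 1.0 rad so far. I continue to the stop.

```bash
python3 steer.py '0 0 0 0.15 0.05;0 0 0 0.15 0.05;0 0 0 0.13 0.05;0 0 0 0.1 0.05;0 0 0 0 0.05'|grep ft;python3 st.py;python3 steer.py '0 0 0 0.07 0.05;0 0 0 0.07 0.05;0 0 0 0 0.05'|grep ft;python3 st.py
```

```text
ft_force: [1.5, 0.0, 9.0]
t 37.8 p [0.4887 0.2256 0.2579] yawx -1.825 F [1.5 0.  9. ] M [-0.13 -0.27 -0.04] op 0.165 g 111.0 j [ 0.8   0.28 -0.48  0.   -0.81 -1.05]
ft_force: [2.2, -1.7, 7.7]
t 38.17 p [0.489  0.2255 0.2579] yawx -1.965 F [ 2.2 -1.7  7.7] M [-0.64 -0.89  0.06] op 0.166 g 110.9 j [ 0.8   0.28 -0.48  0.   -0.81 -1.19]
```

```bash
python3 steer.py '0 0 0 0.05 0.05;0 0 0 0 0.05'|grep ft;python3 st.py;python3 steer.py '0 0 0 0.05 0.05;0 0 0 0 0.05'|grep ft;python3 st.py
```

```text
ft_force: [3.5, -2.2, 7.3]
t 38.42 p [0.4891 0.2255 0.2579] yawx -2.013 F [ 3.5 -2.2  7.3] M [-0.98 -1.34  0.88] op 0.166 g 111.1 j [ 0.8   0.28 -0.48  0.   -0.81 -1.24]
ft_force: [3.6, -2.3, 6.3]
t 38.67 p [0.4891 0.2256 0.2579] yawx -2.06 F [ 3.6 -2.3  6.3] M [-1.03 -1.31  2.15] op 0.165 g 115.3 j [ 0.8   0.28 -0.48  0.   -0.81 -1.29]
```

The stop is felt: Mz rises from about 0 to 2.15 N m. I relax the twist and let the spring lift the cap.

```bash
python3 steer.py '0 0 0 -0.06 0.05;0 0 -0.002 0 0.05;0 0 -0.002 0 0.05;0 0 -0.001 0 0.05;0 0 0 0 0.05'|grep ft;python3 st.py;python3 steer.py '0 0 -0.001 0 0.05;0 0 0 0 0.05'|grep ft;python3 st.py
```

```text
ft_force: [9.8, -2.0, -11.4]
t 39.3 p [0.489  0.2254 0.261 ] yawx -2.004 F [  9.8  -2.  -11.4] M [-0.24 -3.92  0.58] op 0.162 g 108.3 j [ 0.8   0.28 -0.48  0.   -0.81 -1.23]
ft_force: [10.5, -0.7, -11.1]
t 39.55 p [0.489  0.2254 0.2619] yawx -2.004 F [ 10.5  -0.7 -11.1] M [-0.21 -4.01  0.64] op 0.164 g 108.3 j [ 0.8   0.27 -0.48  0.   -0.82 -1.23]
```

```bash
python3 steer.py '0 0 0.002 -0.02 0.05;-0.0006 -0.0014 0 0 0.05;0 0 0 0 0.05'|grep ft;python3 st.py;python3 steer.py '0 0 -0.001 0 0.05;0 0 0 0 0.05'|grep ft;python3 st.py
```

```text
ft_force: [-0.9, 1.0, 7.1]
t 39.92 p [0.4897 0.2254 0.2613] yawx -1.984 F [-0.9  1.   7.1] M [0.11 0.51 0.2 ] op 0.165 g 111.1 j [ 0.8   0.28 -0.47  0.   -0.82 -1.21]
ft_force: [1.8, 2.4, 0.7]
t 40.17 p [0.4896 0.2253 0.2617] yawx -1.984 F [1.8 2.4 0.7] M [ 0.82 -0.84  0.25] op 0.161 g 109.7 j [ 0.8   0.28 -0.47  0.   -0.82 -1.21]
```

```bash
python3 steer.py '0 0 0 0 0.15;0 0 0 0 0.2;0 0 0 0 0.3;0 0 0 0 0.4;0 0 0 0 0.6;0 0 0 0 0.8;0 0 0 0 1;0 0 0 0 1' 30|grep ft;python3 steer.py '0 0 -0.02 0 1;0 0 -0.04 0 1;0 0 -0.05 0 1;0 0 -0.05 0 1;0 0 0 0 1'|grep ft; python3 st.py
```

```text
ft_force: [0.4, -0.2, -0.5]
ft_force: [-0.1, -0.6, -1.0]
t 41.8 p [0.4899 0.2251 0.426 ] yawx -1.984 F [-0.1 -0.6 -1. ] M [0.01 0.03 0.02] op 1.001 g 0.0 j [ 0.79  0.12 -0.26  0.   -1.19 -1.21]
```

```bash
python3 steer.py '0.054 -0.025 0 0 1;0.054 -0.025 0 0 1;0.054 -0.025 0 0 1;0.054 -0.025 0 0 1;0.054 -0.025 0 0 1;0 0 0 0 1'|grep ee; python3 - <<'E'
from capm import *
save("side","s40.png");save("top","t40.png")
bright("s40.png",(205,150,275,235),g=175)
im=cv2.imread("pics/t40.png")
b=im[195:245,200:250,1]
for y in range(0,50,2): print(y+195,' '.join('%3d'%v for v in b[y,::2]))
c=np.array([.4895,.2252,0]);a=-1.984;e=np.array([np.cos(a),np.sin(a),0]);f=np.array([-e[1],e[0],0])
Q=[c+sx*.025*e+sy*.008*f+[0,0,.116] for sx,sy in((1,1),(1,-1),(-1,-1),(-1,1))]
for n in("top","side"):print(n,"expected bar top",proj(n,Q).round(1).tolist(),"flange y-edges",proj(n,[c+[0,0,.084]+s*.029*e for s in(1,-1)]).round(1).tolist())
a,b2=cv2.imread("pics/side0.png"),cv2.imread("pics/s40.png")
d=cv2.absdiff(a,b2)[160:240,205:275].max(2);print("changed rows/cols",[ (205+x,160+y,w,h) for x,y,w,h in [cv2.boundingRect((d>25).astype(np.uint8))]])
E
```

```text
ee_pos: [0.4943, -0.0761, 0.4207]
195 164 172 182 148  42  46  51  44  59  57  61  62  63  60  63  62  62  61  63  63  62  62  62  60  63
197 167 178 186 158  48  47  56  45  59  61  60  61  62  60  61  63  60  60  62  61  62  61  62  62  61
199 167 178 180 163  59  44  56  42  54  62  67  64  63  60  62  62  62  64  64  61  64  63  62  64  63
201 170 184 175 167  74  44  57  48  54  63  63  61  64  62  61  61  63  62  63  61  64  63  64  64  61
203 182 181 177 165  85  40  55  52  50  64  63  66  60  61  63  62  63  62  61  64  62  61  64  63  63
205 176 176 171 155  76  36  54  55  46  59  63  59  64  63  63  63  62  61  62  64  65  64  66  62  64
207 175 139 110 102  73  32  51  53  45  60  62  60  61  63  63  64  62  64  65  63  63  64  65  67  63
209 134 102  98 100  83  30  45  55  46  55  66  60  64  64  60  64  65  65  66  67  65  65  61  68  65
211 103  97 100  94  72  35  45  54  52  49  61  64  65  67  60  62  64  64  65  66  67  65  66  66  65
213  99 101  96  93  81  41  37  51  54  48  60  62  62  65  64  67  62  65  65  66  65  64  68  68  67
215 101  98  97  88  87  4
[... 1141 characters left out ...]
  99  98  81  29  38  53  58  46  65  65  65  66  65  67  62  64  64  62  65  63
239  99  97  99 101  99  98 100  93  44  31  46  56  36  59  64  62  63  62  66  64  60  63  60  62  61
241  97  97  99 101 100  99  98  97  61  25  44  55  48  53  61  60  64  62  59  60  60  62  61  59  57
243  97  98  98  99  98  96 100  99  80  29  39  52  56  44  60  63  59  61  60  60  57  60  57  57  59
top expected bar top [[234.7, 218.0], [231.7, 225.0], [209.8, 215.7], [212.8, 208.7]] flange y-edges [[236.0, 223.4], [211.5, 213.0]]
side expected bar top [[241.3, 178.5], [234.6, 179.0], [233.2, 169.0], [239.6, 168.6]] flange y-edges [[238.6, 190.9], [236.8, 179.0]]
changed rows/cols [(205, 170, 70, 70)]
```

```bash
python3 steer.py '0.05 -0.023 0 0 1;0.05 -0.023 0 0 1;0.05 -0.023 0 0 1;0.05 -0.023 0 0 1;0 0 0 0 1'|grep ee; cat > fin.py <<'E'
from capm import *
sn=save("side","s41.png");tn=save("top","t41.png")
t0=cv2.imread("pics/top0.png")
print("bench px check",tn[260,260],t0[260,260])
im=tn.astype(np.float32);q=cv2.GaussianBlur(im,(0,0),.6)
b=q[200:236,204:242,1].astype(int)
for y in range(0,36,2): print(y+200,' '.join('%3d'%v for v in b[y,::2]))
b=sn[160:200,218:260,1].astype(int)
print('side')
for y in range(0,40,2): print(y+160,' '.join('%3d'%v for v in b[y,::2]))
E
python3 fin.py
```

```text
ee_pos: [0.4992, -0.2944, 0.4203]
bench px check [119 128 130] [110 118 120]
200  75  76  77  76  78  76  62  44  58  57  46  42  54  69  71  73  74  76  76
202  73  73  75  77  77  73  57  51  65  69  68  65  62  66  63  68  72  75  74
204  74  70  74  76  75  73  68  69  68  67  54  50  53  59  63  64  68  70  75
206  76  74  74  75  72  69  70  66  68  64  53  47  49  48  50  61  68  55  54
208  74  74  73  77  73  68  70  66  68  65  61  65  67  66  63  62  65  63  41
210  75  74  77 107  83  81  86  71  67  70  69  69  69  69  68  68  66  66  60
212  74  71  83 108  85 107 119 112  94  79  71  69  70  71  69  67  65  64  65
214  71  66  70  75  86 116 123 123 122 114  88  72  69  70  73  71  68  66  65
216  70  68  66  67  83 108 119 122 125 125 115  80  68  68  69  67  66  70  68
218  70  70  68  68  70  73  86 104 119 125 121  84  69  68  66  66  65  67  64
220  72  74  78  88  91  70  72  72  83  99 103  76  72  70  68  61  59  64  63
222  64  58  91 100 111 102 109  88  72  71  69  61  66  69  70  56  60  65  67
224  47  44 102 111  93  97 111  91  73  72  71  69  62  58  59
[... 1481 characters left out ...]
 215 215 216 215 214 208 156 167 126 115 114 113 118 125 114 134 186 217 212 210 208
186 213 216 217 216 202 192  98 125 127 110 114 114 116 125 125 113 110 164 215 210 209
188 212 213 218 203 164 148 103 126 128 110 113 112 116 120 127 105 100 117 199 211 210
190 214 215 201 122 108 110  98 112 112 113 116 116 125 119 122 111 103 108 127 217 212
192 212 212 149 126 106 116 105 121 120 120 117 116 116 114 113 122 122 126 111 221 216
194 216 216 130 118 122 114 124 115 115 112 110 117 120 120 119 116 123 118 115 196 209
196 216 217 162 123 114 126 123 124 120 121 118 118 113 117 122 122 109 113 107 197 169
198 215 216 205  96 104 111 113 120 123 122 120 118 124 116 114 116 105 104 125 132 137
```

```bash
python3 steer.py '-0.0462 0.0347 0 0 1;-0.0462 0.0347 0 0 1;-0.0462 0.0347 0 0 1;-0.0462 0.0347 0 0 1;-0.0462 0.0347 0 0 1;-0.0462 0.0347 0 0 1;-0.0462 0.0347 0 0 1;-0.0462 0.0347 0 0 1'|grep ee;python3 steer.py '-0.0462 0.0347 0 0 1;-0.0462 0.0347 0 0 1;-0.0462 0.0347 0 0 1;-0.0462 0.0347 0 0 1;-0.0462 0.0347 0 0 1;-0.0462 0.0347 0 0 1;-0.0462 0.0347 0 0 1;0 0 0 0 1'|grep ee;python3 fin.py
```

```text
ee_pos: [0.3912, 0.16, 0.422]
ee_pos: [0.2974, 0.555, 0.42]
bench px check [108 116 118] [110 118 120]
200 124 129 129 130 130 126  88  71  98  98  75  71  89 117 123 125 127 128 127
202 124 124 128 130 131 115  81  83 107 115 110 107 105 111 108 118 125 127 127
204 127 123 125 123 119 114 110 113 115 110  84  69  75  89 105 109 112 117 123
206 124 106  91  91  99 103 108 113 113 109  78  47  46  48  62  97 115  98  93
208 106  75  69  87 110  89 109 112 113 112  92  69  63  61  66  93 108 108  73
210  78  69  72 106 109  90 103 102 108 117 117 108  91  80  96 113 112 109 107
212  69  65  76 109  99 101 113 111 111 111 116 119 117 114 114 115 106 101 112
214  66  60  63  69  82 108 115 116 114 112 113 113 115 119 122 119 114 109 111
216  65  63  62  63  78 102 111 114 116 118 117 115 112 113 116 112 110 117 115
218  63  66  63  63  66  68  80  97 110 116 118 118 118 116 113 109 111 115 106
220  65  66  72  82  84  67  66  67  75  90 108 117 119 119 120 107 103 111 104
222  59  54  82  92 103  96 100  87  71  65  72  86 102 116 118  95 103 109 110
224  45  42  95 102  85  90 107 114 1
[... 1507 characters left out ...]
 207 207 207 207 206 200 147 198 118 133 146 146 157 192 175 191 200 207 204 202 200
186 205 208 208 207 193 182 108 197 117 125 144 145 163 192 189 166 159 198 204 202 201
188 204 205 208 191 192 184  95 196 113 121 141 141 166 186 196 140  89 182 203 202 201
190 205 206 189 195 130 138  93 171 147 154 161 160 189 179 183 156 105 153 190 207 203
192 204 204 137 196 113 128  95 199 173 150 172 183 184 167 147 190 190 193 148 211 208
194 207 208 146 176 177 162 109 143 128 125 117 126 124 118 115 169 190 175 136 186 199
196 208 208 153 164 162 196 181 112 163 162 155 155 132 145 189 189 157 165 131 181 201
198 207 208 196  90 100 138 153 175 182 185 184 177 189 170 164 175 139 141 180 203 206
```

```bash
python3 - <<'E'
from h import *
C=np.array([.4895,.2252,.07]);print("mouth proj side",proj("side",C).round(2),"top",proj("top",C).round(2))
# collar silhouette expected in side at z=.07: leftmost/rightmost/topmost of r=42 circle
th=np.linspace(0,2*np.pi,400);X=np.c_[C[0]+.042*np.cos(th),C[1]+.042*np.sin(th),np.full(400,.07)]
q=proj("side",X);print("side circle l,r,top",q[:,0].min(),q[:,0].max(),q[:,1].min())
q=proj("top",X);print("top circle",q.min(0),q.max(0))
s0=cv2.imread("pics/side0.png")[...,1].astype(int)
print("col238 rows178-192",s0[178:193,238]);print("row191 left",s0[191,214:230],"right",s0[191,250:264])
sn=cv2.imread("pics/s41.png")[...,1].astype(int)
for c in(236,237,238,239,240,241): print(c,sn[165:196,c])
for r in(172,175,178,181,184,187): print(r,sn[r,228:250])
a=-1.984;e=np.array([np.cos(a),np.sin(a),0]);f=np.array([-e[1],e[0],0])
for tilt in(0,.08,-.08):
  ez=e*np.cos(tilt)+np.array([0,0,np.sin(tilt)])
  z=np.cross(ez,f)*1;z=z if z[2]>0 else -z
  b=np.array([.4895,.2252,.049])
  def P(x,y,h): return proj("side",b+x*ez+y*f+h*z)[0].round(1).tolist()
  print(tilt,"bar top front mid",P(.025,0,.067),"back mid",P(-.025,0,.067),"front face bottom",P(.025,0,.035),"flange front top",P(.029,0,.035),"bot",P(.029,0,.027),"flange back top",P(-.029,0,.035))
E
```

```text
mouth proj side [[237.93 189.6 ]] top [[224.29 218.75]]
side circle l,r,top 221.20027887169422 254.63918474423377 181.10244738354405
top circle [205.32183634 199.83291875] [243.36074543 237.87837131]
col238 rows178-192 [204 204 203 203 196 188 188 175 148 128 109 103 105 102 143]
row191 left [202 202 203 201 202 203 203 203 157 188 195 137 130 131 131 130] right [171 158 179 197 168 175 208 206 205 205 206 206 206 205]
236 [181 207 204 203 202 192 187 188 189 191 192 196 197 195 205 173 135 135
 134 133 129 125 123 121 114 154 189 150 132 125 110]
237 [185 207 204 203 187 182 186 187 188 190 190 191 192 189 212 186 147 148
 147 147 149 149 146 143 141 161 200 174 144 116 103]
238 [183 205 202 202 199 191 188 188 189 188 190 190 190 188 211 183 145 146
 146 146 145 144 141 141 145 161 199 172 139 117 106]
239 [184 205 202 201 198 191 190 190 191 190 191 192 191 189 214 183 144 147
 147 147 146 145 142 142 142 160 203 175 139 117 105]
240 [177 203 200 200 202 184 182 189 194 190 189 191 193 191 213 182 145 147
 145 146 145 145 144 141 143 160 207 183 149 126 112]
241 [203 200 198 198 2
[... 507 characters left out ...]
96 198 113 118  85 133 147 146 147 146 144 157 193 192 191
 175 190 191 196]
187 [171 190  97 206 196 110 116 105 123 146 141 142 144 145 165 194 193 194
 194 147 150 139]
0 bar top front mid [237.9, 178.7] back mid [236.4, 168.8] front face bottom [238.5, 190.1] flange front top [238.6, 190.9] bot [238.7, 193.7] flange back top [236.8, 179.0]
0.08 bar top front mid [237.7, 176.9] back mid [236.3, 168.6] front face bottom [238.4, 188.8] flange front top [238.5, 189.6] bot [238.6, 192.5] flange back top [236.8, 179.3]
-0.08 bar top front mid [238.1, 180.6] back mid [236.5, 169.2] front face bottom [238.6, 191.4] flange front top [238.7, 192.4] bot [238.8, 195.0] flange back top [236.9, 178.9]
```

Once the camera's offset on the collar is allowed for, the bar-top edges and flange edge sit within about 0.4 px of where a level, home cap should appear. An unclicked cap would be 1.3 px lower, and one tilted 0.08 rad would be 1.9 px off. I hand the job in.

```bash
python3 -c "
from bench import env
print(env.finish_job())"
```

```text
the job is handed in; nothing more can be done
None
```

I stood the cap on its foot and released it, regripped it, pushed it in and turned it to the stop; it sprang back, and the images show it level and home. I handed it in at about 46 s of the 72 s; no verdict came back, and I did not check the whetstone, tape roll and chisel in a final image, though the arm never worked near them.

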